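# Turn over a memo tray and its cover board in the pile turner

### The arm

A 6-joint arm with a two-finger parallel gripper is mounted at the origin on the work surface; the furniture and walls round the work are solid. World frame = base frame: x ahead of the robot, y to its left, z up, the work surface at z = 0. Lengths are in m, angles in rad, forces in N, time in s.
With the tool pointing down it reaches from about 0.35 to 0.975 m from the base axis. Payload 4.9 kg.
Tool frame: the origin (TCP) lies on the mounting face of the last link; the fingertips stand 173 mm ahead of it and the grasp point (between the pads) lies 155 mm ahead of it; x points along the fingers, z is the direction in which the jaws open and shut, and the axes are right-handed (so a half turn about x gives the same grasp; the last joint's range is limited). The gripper opens to 85 mm and grips with 20 to 120 N. Pads are 22 mm wide; open, the fingers measure 114 mm over their backs; the gripper's body (76 mm by 85 mm) begins 54 mm behind the grasp point. The pads swing forward as they close: fully open they stand 13 mm farther back than shut.
Start: joints at [-1.432, 0.053, 1.613, -0, 1.476, -0.119], TCP at [0.159, -0.604, 0.405] pointing down, gripper open.
Joint ranges: [-3.01, 3.01], [-1.01, 2.22], [0.06, 2.58], [-1.02, 4.17], [0.09, 2.62], [-3.14, 3.14]. Speed limits (rad/s): [2.57, 2.57, 3.14, 3.14, 3.14, 3.14].

### API

Orientations are given as a rotation vector (axis times angle).
In Python, from station import get_obs, get_image, get_calibration, finish_job, look_for, masks_of, tip_of gives the robot as it stands.
- The arm moves only by the tool carry_out, never from a script. Its argument "increments" is a list of rows, each a list of 3 entries, a list of its own where there are three numbers: the turn, a rotation vector about the world's x, y, z in units of 0.1 rad (1.0 is 0.1 rad), then the shift along the world's x, y, z in units of 20 mm (1.0 is 20 mm), then the opening, from 0 (shut) to 1 (fully open). A call has 1 to 8 rows; each row shifts and turns the pose as measured when the row begins; what a row does not reach is not made up. A row lasts 1/10 s, in which the tool goes at most 50 mm and 8.59 degrees, less where a joint would pass 70% of its speed; a pose out of reach is approached as far as the arm can. A call with a number of a shift or a turn outside -1 to 1 is refused whole. A call with a gripper value outside its range is refused whole. The fingers move at their own pace and stop on an object; "squeeze" is the grip in N (left out, the last holds). Time passes only in rows, so rows that do not move let the fingers close. It gives the time, the measured TCP pose, the force and the opening at its end, in the units of the state.
- get_obs(): the state, without advancing time (a new reading comes with each control period).
- get_image(name): name is "scene" or "side" or "wrist"; returns (picture, depth): 384x512x3 uint8, blue, green, red; 384x512 float32, m along the optical axis (not along the pixel's ray), 0 where there is no reading.
- get_calibration(name): a dict with "fx", "fy", "cx", "cy" (pixels), "k1" (the pictures are not rectified: a ray, as slopes to the right and down, at radius r is drawn at 1 + k1 r^2 times it, then the intrinsics apply), "position" and "orientation" of the camera in the world. Camera axes: x right, y down, z forward; pixel columns grow to the right and rows downward; lengths in m; the calibration is good to about 2 mm. A picture is of the moment at which its call begins: read the wrist's pose just before it. get_calibration takes no time and is no camera call; for the wrist camera it gives the pose at the moment of the call.
- finish_job(): hands the job in, once; it reports no verdict.
Trained networks look in the newest picture that a camera, given by its name, has taken for a name from the list of things; names that differ only in an ending like _2 or _b are one class to them, and where a whole thing is asked for, a point or a joint stands for the part that bears it (a point fixed in the world has none). Each returns a list of dicts, best first, with "p" (0 to 1); they miss things now and then, are a little off and sometimes report something else, mostly with a low value. They report only what shows in the picture. A call takes as long as a camera call.
- look_for(camera, query): "centre" ([column, row] in pixels, amid what is visible of it).
- masks_of(camera, query): "region" (384x512 bool, what is visible of it) and "centre" ([column, row] in pixels, amid what is visible of it).
- tip_of(camera, query): "centre" ([column, row] in pixels: a listed point, or the origin of a listed thing).
The state is a dict: "t": time; "q": joint angles; "dq": joint speeds; "effort": joint torques, N m; "tool_pos": TCP position; "tool_rot": TCP orientation; "contact_force": force on the tool from outside, world axes, zero at the start; "wrist_torque": the same for the moment, N m; "opening": finger opening in m.
Only numpy, scipy, OpenCV 4.12 (cv2) and the standard library are available. Lean on these libraries where they do the work, as an engineer would, in place of code of your own. Each camera call takes 0.05 s, during which the arm holds its last target.

### The job

On the right-hand table of the pile turner lies a memo tray with a wooden board on it. Slide the two together squarely into the fork until they rest against its back, swing the fork by its handle gently all the way over to the left, then slide the pair out onto the left-hand table so that it lies squarely inside the drawn outline, board underneath and tray upside down on top. Keep tray and board stacked edge to edge throughout and leave the other things on the desk where they are.

Things in the scene. Friction and masses are not known exactly. Their poses are not given: they have to be found in the camera images.
- turner: Pile turner fixed to the desk; place and yaw vary. Origin on the desk under the middle of its axle; x away from the robot, y to its left, z up. All offsets in these notes are mm in this frame. Wooden infeed table on the right (y -295 to -130), outfeed table on the left (y 130 to 295, top 6.5 high), both x -120 to 75; between them a steel foot plate 4 high and the swinging fork.
- in_table (a point): Middle of the top of the right-hand (infeed) table, 9.5 above the desk, 195 along x by 165 along y.
- guide (a point): Middle of the top edge of the aluminium guide wall along the far side of the right table. Its face towards the robot is at x 66; wall 6 thick, 36 high, y -295 to -130. A pair slid along it enters the fork correctly (centre at about x 3).
- fork_mouth (a point): Mouth of the fork as it lies on the right at the start (this point stays with the base): x 0, y -125. Two lower prongs (top 8 above the desk) and two upper ones (underside 57, top 61), each 18 wide, at x -45 and +45, run from the fork's back at y -45, where the pushed-in pair stops, to tips at y -125. Open to -y and at both x ends. Swung over, it is mirrored to +y.
- axle (a point): Middle of the axle: along x, 12 diameter, 32.5 above the desk, bearings at x +-62, 45 high. The fork's back is two posts at x +-45, y 38 to 45 from the axle. Between prongs, posts and hubs there is a gap x -36 to 36, open from above from the axle (y 6) out to the prong tips: after the swing a closed gripper can go down there behind the pair (its near face then at y 45) and push it to +y.
- fork (a joint): Swing of the fork, rad: 0 lying on the right (start), 1.57 upright, 3.14 fully over on the left. It swings freely with slight friction (0.06 N m) and falls if let go in between; fork and pair weigh about 0.6 N m on the axle.
- handle (a point): Middle of the fork's grip bar: black round bar, 14 diameter, 56 long, along the turner's x, standing out beyond the far side of a crank arm (arm at x 73 to 81). The point is at x 109, 115 from the axle: y -115 at the start, y +115 when swung over, both 32.5 above the desk. Clear all round.
- tray_mid (a point): Centre (half-way up) of the black memo tray, open at the top, with white slips fixed inside; 105 along its x, 125 along its y, 34 high, 0.15 to 0.3 kg. Its z points up at the start. It starts on the right table, short of the guide, turned up to 0.22 rad from square; its 125 side then runs roughly along the turner's x.
- board_mid (a point): Centre of the plain light wooden cover board lying loose and nearly flush on the tray's rim: 105 along its x, 125 along its y, 10 thick, 0.1 to 0.2 kg. The stack of both is 44 high. Its z points up at the start.
- out_spot (a point): Centre of the white outline drawn on the left table, 145 along the turner's x by 125 along y; at turner x 0, y 205, 6.5 above the desk.

How it is judged:
On the way, in this order (a step that is already met when the one before it is completed fails the run):
1. the stacked pair rests in the lowered fork against its back (horizontal distance between tray_mid and turner below 0.115 m and value of joint fork below 0.1 rad and angle between tray_mid's own z axis and vertical below 0.1 rad and horizontal distance between tray_mid and board_mid below 0.015 m), for 0.2 s.
2. the fork lies fully over on the left with the pair in it, upside down and still together (value of joint fork above 3.05 rad and horizontal distance between tray_mid and turner below 0.125 m and angle between each of tray_mid, board_mid's own z axis and vertical above 3 rad and horizontal distance between tray_mid and board_mid below 0.015 m), for 0.2 s.
At the end, for the whole second after the job is handed in: The board lies flat on the left table with the upside-down tray on top of it, tray and board centred on each other within 15 mm, the tray's centre within 20 mm of the outline's centre and square to the turner within 0.2 rad, and everything at rest (angle between each of tray_mid, board_mid's own z axis and vertical above 3 rad and horizontal distance between tray_mid and board_mid below 0.015 m and horizontal distance between tray_mid and out_spot below 0.02 m and height (world z) of board_mid below 0.017 m and z of board_mid in the frame of tray_mid above 0.015 m and angle between the y axis of tray_mid and the x axis of turner, either way round below 0.2 rad and linear speed of each of tray, board below 0.02 m/s); the robot touches nothing.
It fails at once if the fork is let fall or flung (faster than 4 rad/s) (velocity of joint fork above 4 rad/s or velocity of joint fork below -4 rad/s).
It fails at once if the tray and the board come apart sideways by more than 40 mm (distance between tray_mid and board_mid above 0.046 m).
It fails at once if another thing on the desk is shifted by more than 20 mm (distance of any of mug, sticky_notes, glue_stick, ink_bottle, stapler, calculator, mouse from where it was at the start of the episode above 0.02 m).
It also fails if it takes over 72 s, if anything falls off the work surface, if the arm or the gripper's body presses on something with over 40 N, if the wrist force passes 120 N, or if a joint passes its speed limit or range.

## Working session

There is one attempt and no reset: what is moved stays moved. The work goes in short steps, Python scripts to look and compute and a tool call to move; the robot and the scene stay as the last step left them, time stands still between calls to the robot, and variables do not carry over. Pictures are saved under pics/ and viewed, and the job is handed in when it is done.

Besides the shell and the picture viewer there is one more tool, called after ">>>" by a JSON object that holds its "name" and its "arguments", one argument or row to a line. carry_out: Moves the arm, as the interface text tells. Shifts and turns lie within -1 to 1; 1 stands for 20 mm of shift or 0.1 rad of turn. Its arguments: {"type":"object","properties":{"increments":{"type":"array","items":{"type":"array"}},"squeeze":{"type":"number"}},"required":["increments"]}

```bash
ls; mkdir -p pics
cat > h.py <<'E'
import numpy as np, cv2
from scipy.spatial.transform import Rotation as R
from station import *
def rot(o):
    o=np.array(o,float)
    if o.shape==(3,3): return o
    if o.size==3: return R.from_rotvec(o).as_matrix()
    return R.from_quat(o).as_matrix()
def pix2ray(c,px):
    K=np.array([[c['fx'],0,c['cx']],[0,c['fy'],c['cy']],[0,0,1.]])
    p=cv2.undistortPoints(np.array(px,float).reshape(-1,1,2),K,np.array([c['k1'],0,0,0.])).reshape(-1,2)
    # model: drawn = ray*(1+k1 r^2): same as opencv
    return np.c_[p,np.ones(len(p))]
def at_z(c,px,z):
    d=pix2ray(c,px)@rot(c['orientation']).T; o=np.array(c['position'])
    return o+d*((z-o[2])/d[:,2])[:,None]
def cloud(c,depth,mask=None):
    m=depth>0
    if mask is not None: m&=mask
    v,u=np.nonzero(m)
    r=pix2ray(c,np.c_[u,v])*depth[v,u][:,None]
    return r@rot(c['orientation']).T+np.array(c['position']),np.c_[u,v]
def proj(c,P):
    K=np.array([[c['fx'],0,c['cx']],[0,c['fy'],c['cy']],[0,0,1.]])
    q=(np.atleast_2d(P)-np.array(c['position']))@rot(c['orientation'])
    return cv2.projectPoints(q,np.zeros(3),np.zeros(3),K,np.array([c['k1'],0,0,0.]))[0].reshape(-1,2)
E
python3 - <<'E'
from h import *
o=get_obs();print(o)
for n in("scene","side","wrist"):
    c=get_calibration(n);print(n,c)
    im,d=get_image(n);cv2.imwrite(f'pics/{n}0.png',im);np.save(f'pics/{n}0.npy',d)
    for q in("in_table","guide","fork_mouth","axle","handle","tray_mid","board_mid","out_spot","turner"):
        print(n,q,[(np.round(r['centre']),round(r['p'],2)) for r in tip_of(n,q)[:2]])
E
```

```text
pics
{'t': 0.0, 'q': array([-1.43196355e+00,  5.33542626e-02,  1.61429063e+00, -3.59616322e-05,
        1.47597813e+00, -1.18973457e-01]), 'dq': array([ 8.10382559e-04, -7.42687124e-04,  9.43904358e-05,  2.53150033e-04,
        8.39791876e-04, -3.29344088e-04]), 'effort': array([-8.32601672e-04, -3.93681300e+01, -3.70178068e+01, -1.44780815e-04,
        7.08708423e-03, -1.34278444e-06]), 'tool_pos': array([ 0.15932555, -0.60407571,  0.40346627]), 'tool_rot': array([ 1.01859389,  1.32170803, -1.01626711]), 'contact_force': array([-0.71335826, -0.05767593,  0.46746757]), 'wrist_torque': array([ 0.02604791, -0.03221715, -0.0086058 ]), 'opening': 0.08560581792513274}
scene {'fx': 372.9390687819557, 'fy': 372.9390687819557, 'cx': 255.86019924473322, 'cy': 187.97482948173143, 'k1': -0.010712889331463506, 'position': array([ 0.30748835, -0.46598002,  0.69918385]), 'orientation': array([-2.393123  ,  0.60633407, -0.24103002])}
scene in_table []
scene guide [(array([336., 262.]), 0.96)]
scene fork_mouth [(array([285., 244.]), 0.65)]
scene axle [(array([252., 202.]), 0.94)]
scene handle [(arra
[... 535 characters left out ...]
.]), 0.61), (array([323., 240.]), 0.59)]
side fork_mouth [(array([269., 230.]), 0.84)]
side axle [(array([242., 203.]), 0.89)]
side handle []
side tray_mid []
side board_mid [(array([291., 250.]), 0.59)]
side out_spot [(array([204., 184.]), 0.8)]
side turner [(array([240., 219.]), 0.69)]
wrist {'fx': 273.2723905767469, 'fy': 273.2723905767469, 'cx': 254.89450061391875, 'cy': 192.370947879956, 'k1': -0.03967546503527798, 'position': array([ 0.23256994, -0.58484971,  0.37375123]), 'orientation': array([ 2.29521376, -1.76741109, -0.26080181])}
wrist in_table []
wrist guide []
wrist fork_mouth []
wrist axle []
wrist handle []
wrist tray_mid []
wrist board_mid []
wrist out_spot []
wrist turner []
```

View pics/scene0.png

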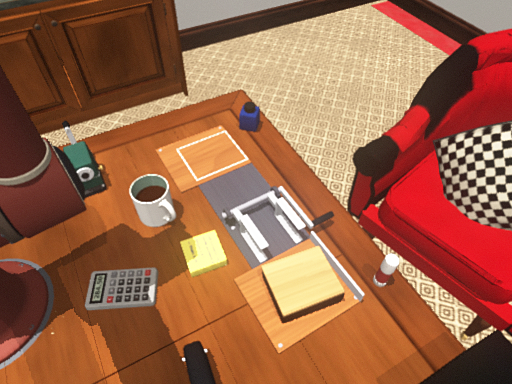

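View pics/side0.png

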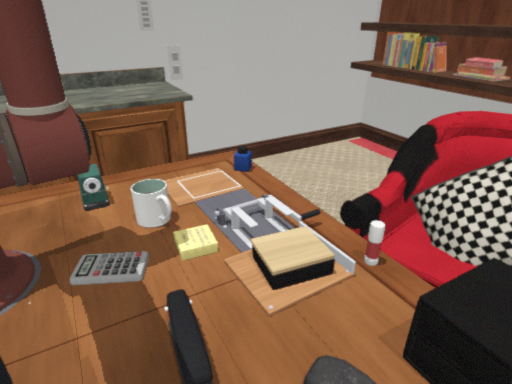

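View pics/wrist0.png

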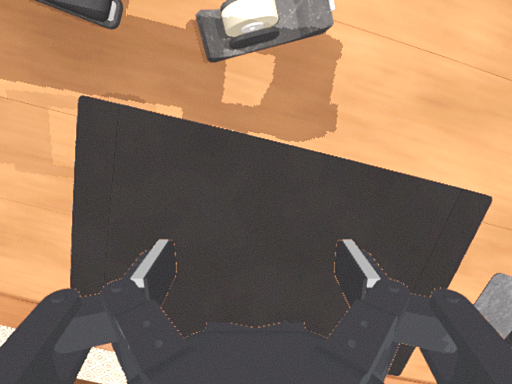

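The scene view shows the turner: outfeed outline around (212,156), fork (270,222), infeed table with the board at (304,279) and the guide wall on its far side. The sticky notes, mug, calculator, glue stick and ink bottle stand nearby. Next: fit the frame.

Run:
```python
from h import *
c=get_calibration("scene")
im,d=get_image("scene")
def f(q,px,z): print(q,px,np.round(at_z(c,[px],z)[0],4))
f('guide',(336,262),.036);f('mouth',(285,244),.0325);f('axle',(252,202),.0325);f('out',(212,156),.0065);f('board',(304,279),.0535)
f('handle',(320,219),.0325);
for px in [(304,279),(212,156),(265,205),(205,248),(153,205),(386,270),(250,118),(120,288),(336,262),(195,365),(85,165)]:
    P,uv=cloud(c,d); i=np.argmin(((uv-np.array(px))**2).sum(1)); print(px,np.round(P[i],3))
for n in ['tray','board','mug','sticky_notes','glue_stick','ink_bottle','stapler','calculator','mouse','fork','turner','in_table','guide','out_spot','handle']:
    try:
        m=masks_of("scene",n)
    except Exception as e: print(n,e); continue
    for k in m[:1]:
        P,_=cloud(c,d,k['region']); 
        if len(P): print(n,round(k['p'],2),k['region'].sum(),np.round(np.percentile(P,[2,50,98],axis=0),3).tolist())
```

```text
guide (336, 262) [ 0.6294 -0.2357  0.036 ]
mouth (285, 244) [ 0.5628 -0.1507  0.0325]
axle (252, 202) [ 0.5545 -0.023   0.0325]
out (212, 156) [0.544  0.1738 0.0065]
board (304, 279) [ 0.5465 -0.242   0.0535]
handle (320, 219) [ 0.663  -0.1334  0.0325]
(304, 279) [ 0.547 -0.242  0.053]
(212, 156) [0.544 0.173 0.008]
(265, 205) [ 0.588 -0.026  0.004]
(205, 248) [ 0.415 -0.077  0.024]
(153, 205) [0.353 0.034 0.08 ]
(386, 270) [ 0.687 -0.305  0.068]
(250, 118) [0.678 0.216 0.049]
(120, 288) [ 0.236 -0.077  0.018]
(336, 262) [ 0.629 -0.236  0.038]
(195, 365) [ 0.309 -0.286  0.06 ]
(85, 165) [0.256 0.207 0.086]
tray it knows: axle, board_mid, fork, fork_mouth, guide, handle, in_table, out_spot, tray_mid, turner
board it knows: axle, board_mid, fork, fork_mouth, guide, handle, in_table, out_spot, tray_mid, turner
mug it knows: axle, board_mid, fork, fork_mouth, guide, handle, in_table, out_spot, tray_mid, turner
sticky_notes it knows: axle, board_mid, fork, fork_mouth, guide, handle, in_table, out_spot, tray_mid, turner
glue_stick it knows: axle, board_mid, fork, fork_mouth, guide, handle,
[... 296 characters left out ...]
ork_mouth, guide, handle, in_table, out_spot, tray_mid, turner
mouse it knows: axle, board_mid, fork, fork_mouth, guide, handle, in_table, out_spot, tray_mid, turner
fork 0.62 2109 [[0.501, -0.145, 0.003], [0.594, -0.092, 0.039], [0.672, -0.021, 0.064]]
turner 0.9 14583 [[0.439, -0.316, 0.003], [0.535, -0.069, 0.008], [0.634, 0.253, 0.062]]
in_table 0.9 14218 [[0.44, -0.315, 0.003], [0.534, -0.068, 0.008], [0.631, 0.252, 0.062]]
guide 0.64 14863 [[0.438, -0.316, 0.002], [0.535, -0.07, 0.008], [0.635, 0.253, 0.062]]
out_spot 0.9 14283 [[0.439, -0.315, 0.003], [0.535, -0.069, 0.008], [0.633, 0.252, 0.062]]
handle 0.68 2424 [[0.501, -0.145, 0.001], [0.594, -0.09, 0.038], [0.679, -0.018, 0.064]]
```

Run:
```python
import cv2
im=cv2.imread('pics/scene0.png'); cv2.imwrite('pics/z1.png',cv2.resize(im[120:350,150:400],None,fx=3,fy=2.6,interpolation=cv2.INTER_CUBIC))
```

```text
(no output)
```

View pics/z1.png

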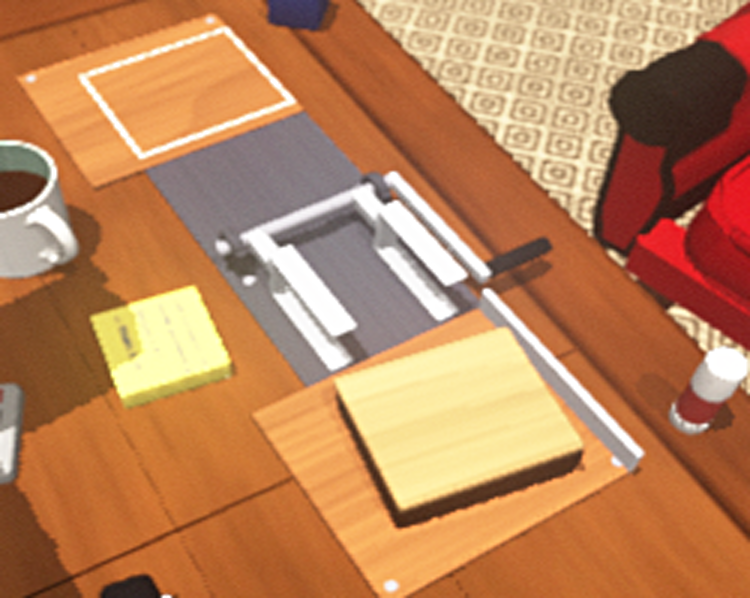

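Run:
```python
from h import *
from scipy.optimize import least_squares
c=get_calibration("scene")
z=lambda a:np.array([[150+x/3-.3,120+y/2.6-.3] for x,y in a])
px=z([(82,78),(226,29),(296,101),(141,157),(18,78),(96,186),(302,112),(212,18),(254,412),(385,595),(548,243)])
M=np.array([(-72.5,267.5,6.5),(72.5,267.5,6.5),(72.5,142.5,6.5),(-72.5,142.5,6.5),(-120,295,6.5),(-120,130,6.5),(75,130,6.5),(75,295,6.5),(-120,-130,9.5),(-120,-295,9.5),(137,-115,32.5)])/1000
def W(p,M):
    return M@R.from_euler('z',p[2]).as_matrix().T+[p[0],p[1],0]
r=least_squares(lambda p:(proj(c,W(p,M))-px).ravel(),[.555,-.02,0],loss='soft_l1')
print(r.x,np.round(r.fun.reshape(-1,2),1).tolist())
T=r.x; np.save('T.npy',T)
b=at_z(c,z([(335,380),(505,328),(582,448),(403,512)]),.0535)
loc=(b-[T[0],T[1],0])@R.from_euler('z',T[2]).as_matrix()
print(np.round(loc*1000,1), loc.mean(0)*1000)
for i in range(4):
    e=loc[(i+1)%4]-loc[i]; print(np.linalg.norm(e)*1000,np.arctan2(e[1],e[0]))
im,d=get_image("scene")
m=masks_of("scene","board_mid")[0]; P,_=cloud(c,d,m['region'])
P=(P-[T[0],T[1],0])@R.from_euler('z',T[2]).as_matrix()
P=P[abs(P[:,2]-.0535)<.004]; rc=cv2.minAreaRect((P[:,:2]*1000).astype(np.float32)); print(m['p'],len(P),rc,P[:,2].mean())
m=masks_of("scene","tray_mid")
print([ (k['p'],k['centre']) for k in m])
# other things vicinity: points higher than .02 near in turner frame
P,uv=cloud(c,d);P=(P-[T[0],T[1],0])@R.from_euler('z',T[2]).as_matrix()*1000
for n,px0 in dict(sticky=(205,248),mug=(153,205),glue=(386,270),ink=(250,118),stap=(195,365)).items():
    s=(abs(uv-np.array(px0)).max(1)<25)&(P[:,2]>14)&(P[:,2]<160); print(n,np.round(np.percentile(P[s],[2,98],axis=0)))
c=get_calibration("side"); im,d=get_image("side"); P,uv=cloud(c,d)
for n,px0 in dict(black=(470,330),mouse=(335,372),stap=(190,340)).items():
    s=(abs(uv-np.array(px0)).max(1)<40)&(P[:,2]>.014); print(n,np.round(np.percentile(P[s],[2,98],axis=0),3))
```

```text
[ 0.55491594 -0.02377705  0.03972277] [[-0.8, -0.7], [0.1, -0.5], [-0.2, 0.2], [0.1, 0.3], [-0.6, -0.7], [-0.9, 0.2], [1.1, -1.3], [0.9, -2.3], [-0.6, -0.1], [1.2, 4.1], [0.0, -0.1]]
[[ -71.6 -153.9   53.5]
 [  49.  -173.9   53.5]
 [  30.7 -275.9   53.5]
 [ -88.9 -257.8   53.5]] [ -20.20408041 -215.36749683   53.5       ]
122.18826711423421 -0.16405736777006039
103.68802787495954 -1.7483355276256445
120.93808809003735 2.9913592215336893
105.35047991435158 1.405446816583168
0.93 3457 ((-19.642452239990234, -213.41488647460938), (105.508056640625, 124.99755859375), 80.66767120361328) 0.054397257871362084
[(0.88, [305.3, 309.8])]
sticky [[-186.  -88.   17.]
 [-111.  -11.   27.]]
mug [[-230.   40.   18.]
 [-157.  143.   92.]]
glue [[ 118. -293.   15.]
 [ 142. -269.   93.]]
ink [[112. 228.  15.]
 [173. 272.  74.]]
stap [[-270. -285.   51.]
 [-236. -218.   62.]]
black [[ 0.573 -0.584  0.045]
 [ 0.663 -0.495  0.119]]
mouse [[ 0.423 -0.496  0.019]
 [ 0.488 -0.439  0.037]]
stap [[ 0.283 -0.399  0.042]
 [ 0.322 -0.276  0.06 ]]
```

```bash
cat >> h.py <<'E'
T=np.load('T.npy') if __import__('os').path.exists('T.npy') else None
def l2w(p): return R.from_euler('z',T[2]).apply(np.array(p,float)/1000)+[T[0],T[1],0]
def w2l(p): return R.from_euler('z',-T[2]).apply(np.array(p,float)-[T[0],T[1],0])*1000
def st():
    o=get_obs(); A=rot(o['tool_rot']); tw=R.from_euler('z',-T[2]).as_matrix()@A
    print('t',round(o['t'],2),'tcp',np.round(o['tool_pos'],4),'loc',np.round(w2l(o['tool_pos']),1),'toolx',np.round(A[:,0],3),'jawyaw_loc',round(float(np.arctan2(tw[1,2],tw[0,2])),3),'F',np.round(o['contact_force'],1),'open',round(o['opening'],4),'q',np.round(o['q'],2))
def goto(loc,jaw=None):
    o=get_obs(); d=(l2w(loc)-o['tool_pos']); print('to',np.round(l2w(loc),4),'shift units',np.round(d/.02,2))
    A=rot(o['tool_rot'])
    if jaw is not None:
        z=R.from_euler('z',T[2]).apply([np.cos(jaw),np.sin(jaw),0]); x=np.array([0,0,-1.]); B=np.c_[x,np.cross(z,x),z]
        for s in(1,-1):
            Bs=B@np.diag([1,s,s]); print('turn units',s,np.round(R.from_matrix(Bs@A.T).as_rotvec()/.1,2))
E
python3 - <<'E'
from h import *
st(); goto((-115,-214,250),np.pi/2); goto((-115,-214,186),np.pi/2)
E
```

```text
t 2.05 tcp [ 0.1593 -0.6043  0.4047] loc [-418.3 -564.4  404.7] toolx [-0.  0. -1.] jawyaw_loc -1.353 F [ 0.  -0.4  0.3] open 0.0851 q [-1.43  0.05  1.61 -0.    1.48 -0.12]
to [ 0.4485 -0.2422  0.25  ] shift units [14.46 18.11 -7.73]
turn units 1 [ 0.   -0.   29.24]
turn units -1 [-0.   -0.   -2.18]
to [ 0.4485 -0.2422  0.186 ] shift units [ 14.46  18.11 -10.93]
turn units 1 [ 0.   -0.   29.24]
turn units -1 [-0.   -0.   -2.18]
```

>>> {"name": "carry_out", "arguments": {
  "increments": [
    [[0, 0, -0.3], [0.8, 1, -0.3], 1],
    [[0, 0, -0.3], [0.8, 1, -0.3], 1],
    [[0, 0, -0.3], [0.8, 1, -0.3], 1],
    [[0, 0, -0.3], [0.8, 1, -0.3], 1],
    [[0, 0, -0.3], [0.8, 1, -0.3], 1],
    [[0, 0, -0.3], [0.8, 1, -0.3], 1],
    [[0, 0, -0.3], [0.8, 1, -0.3], 1],
    [[0, 0, 0], [0.8, 1, -0.3], 1]
  ]
}}

```text
t: 2.85
tool_pos: [0.2891, -0.4406, 0.3569]
tool_rot: [1.182, 1.221, -1.187]
contact_force: [0.4, 0.5, 0.4]
opening: 0.0856
```

>>> {"name": "carry_out", "arguments": {
  "increments": [
    [[0, 0, 0], [0.8, 1, -0.3], 1],
    [[0, 0, 0], [0.8, 1, -0.3], 1],
    [[0, 0, 0], [0.8, 1, -0.3], 1],
    [[0, 0, 0], [0.8, 1, -0.3], 1],
    [[0, 0, 0], [0.8, 1, -0.3], 1],
    [[0, 0, 0], [0.8, 1, -0.3], 1],
    [[0, 0, 0], [0.8, 1, -0.3], 1],
    [[0, 0, 0], [0.8, 1, -0.3], 1]
  ]
}}

```text
t: 3.65
tool_pos: [0.4216, -0.2733, 0.3085]
tool_rot: [1.181, 1.216, -1.187]
contact_force: [1.0, -0.6, -0.1]
opening: 0.0852
```

Run:
```python
from h import *
st(); goto((-115,-214,186),np.pi/2)
```

```text
t 3.65 tcp [ 0.4216 -0.2733  0.3085] loc [-143.1 -244.   308.5] toolx [ 0.003 -0.008 -1.   ] jawyaw_loc -1.579 F [ 1.  -0.6 -0.1] open 0.0852 q [-0.72 -0.17  1.99 -0.    1.31  0.82]
to [ 0.4485 -0.2422  0.186 ] shift units [ 1.34  1.55 -6.13]
turn units 1 [  0.05  -0.12 -31.34]
turn units -1 [0.08 0.03 0.08]
```

>>> {"name": "carry_out", "arguments": {
  "increments": [
    [[0.08, 0.03, 0.08], [0.67, 0.78, -1], 1],
    [[0, 0, 0], [0.67, 0.78, -1], 1],
    [[0, 0, 0], [0, 0, -1], 1],
    [[0, 0, 0], [0, 0, -1], 1],
    [[0, 0, 0], [0, 0, -1], 1],
    [[0, 0, 0], [0, 0, -0.8], 1],
    [[0, 0, 0], [0, 0, 0], 1]
  ]
}}

```text
t: 4.35
tool_pos: [0.4516, -0.2372, 0.19]
tool_rot: [1.175, 1.227, -1.173]
contact_force: [-0.2, 0.3, 0.2]
opening: 0.0854
```

Run:
```python
from h import *
st(); goto((-70,-214,186),np.pi/2)
im,d=get_image("scene");cv2.imwrite('pics/s1.png',im[120:370,150:450])
im,d=get_image("side");cv2.imwrite('pics/d1.png',im[150:350,150:400])
```

```text
t 4.35 tcp [ 0.4516 -0.2372  0.19  ] loc [-111.7 -209.2  190. ] toolx [ 0.003 -0.001 -1.   ] jawyaw_loc -1.564 F [-0.2  0.3  0.2] open 0.0854 q [-0.63  0.02  2.03  0.    1.08  0.89]
to [ 0.4935 -0.2404  0.186 ] shift units [ 2.09 -0.16 -0.2 ]
turn units 1 [-5.000e-02  2.000e-02  3.134e+01]
turn units -1 [ 0.01  0.03 -0.07]
```

View pics/s1.png

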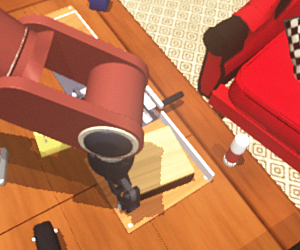

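View pics/d1.png

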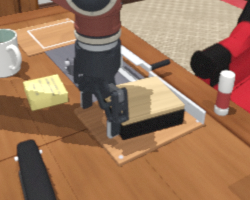

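>>> {"name": "carry_out", "arguments": {
  "increments": [
    [[0, 0, 0], [0.3, -0.1, -0.2], 1],
    [[0, 0, 0], [0.3, -0.05, 0], 1],
    [[0, 0, 0], [0.3, 0.01, 0], 1],
    [[0, 0, 0], [0.3, 0.01, 0], 1],
    [[0, 0, 0], [0.3, 0.01, 0], 1],
    [[0, 0, 0], [0.2, 0.01, 0], 1],
    [[0, 0, 0], [0, 0, 0], 1]
  ]
}}

```text
t: 5.15
tool_pos: [0.4895, -0.2418, 0.1921]
tool_rot: [1.167, 1.226, -1.175]
contact_force: [-2.5, -0.3, 2.5]
opening: 0.0853
```

Run:
```python
from h import *
st(); goto((-70,-214,186),np.pi/2)
im,d=get_image("scene");cv2.imwrite('pics/s2.png',cv2.resize(im[200:350,210:390],None,fx=4,fy=4))
```

```text
t 5.15 tcp [ 0.4895 -0.2418  0.1921] loc [ -74.1 -215.3  192.1] toolx [ 0.001 -0.008 -1.   ] jawyaw_loc -1.56 F [-2.5 -0.3  2.5] open 0.0853 q [-0.59  0.1   1.95 -0.01  1.09  0.93]
to [ 0.4935 -0.2404  0.186 ] shift units [ 0.2   0.07 -0.3 ]
turn units 1 [-2.000e-02  1.200e-01  3.131e+01]
turn units -1 [ 0.08  0.01 -0.11]
```

View pics/s2.png

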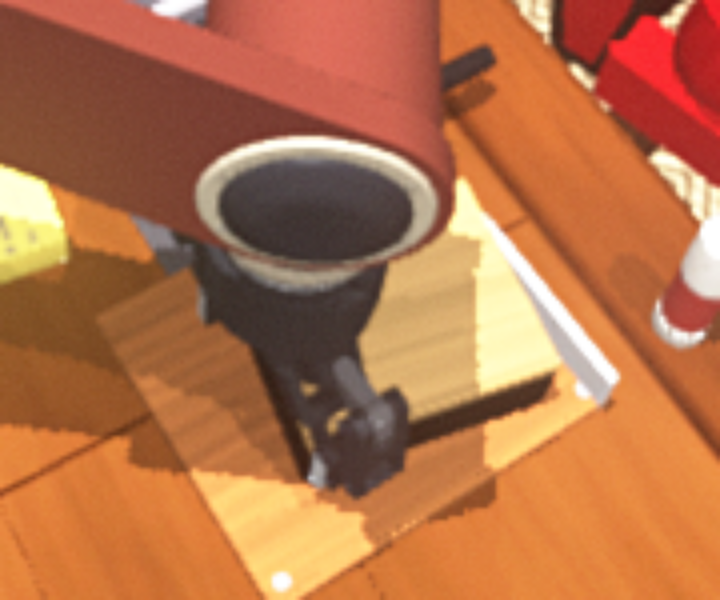

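>>> {"name": "carry_out", "arguments": {
  "increments": [
    [[0.08, 0, -0.1], [0.12, 0.0, -0.2], 1],
    [[0, 0, 0], [0.12, 0.0, 0], 1],
    [[0, 0, 0], [0, 0, 0], 1]
  ]
}}

```text
t: 5.5
tool_pos: [0.4918, -0.2427, 0.1889]
tool_rot: [1.167, 1.243, -1.187]
contact_force: [-1.1, -1.0, 1.6]
opening: 0.0852
```

Run:
```python
from h import *
st()
im,d=get_image("scene");cv2.imwrite('pics/s3.png',cv2.resize(im[200:350,210:390],None,fx=4,fy=4))
```

```text
t 5.5 tcp [ 0.4918 -0.2427  0.1889] loc [ -71.8 -216.3  188.9] toolx [-0.016 -0.001 -1.   ] jawyaw_loc -1.564 F [-1.1 -1.   1.6] open 0.0852 q [-0.59  0.11  1.94 -0.01  1.1   0.94]
```

View pics/s3.png

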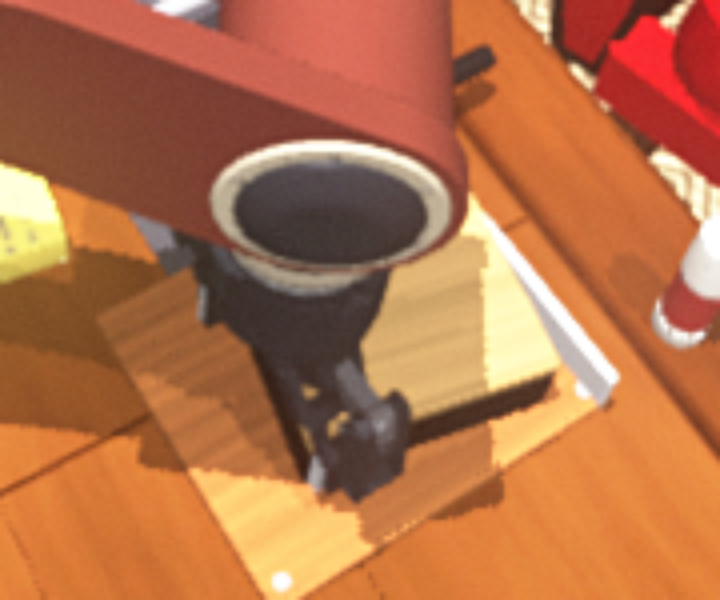

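```bash
cat >> h.py <<'E'
def boardpts(cam="scene",ztop=.0535):
    c=get_calibration(cam); im,d=get_image(cam)
    P,uv=cloud(c,d); L=w2l(P)
    return L,uv,im
E
python3 - <<'E'
from h import *
L,uv,im=boardpts()
s=(abs(L[:,2]-54)<4)&(abs(L[:,0])<100)&(L[:,1]<-130)&(L[:,1]>-300)
B=L[s]
for y in range(-270,-150,12):
    b=B[abs(B[:,1]-y)<6]
    if len(b)>5: print(y,len(b),np.round([np.percentile(b[:,0],1),b[:,0].max()],1))
for x in range(-50,60,12):
    b=B[abs(B[:,0]-x)<6]
    if len(b)>5: print('x',x,len(b),np.round([b[:,1].min(),b[:,1].max()],1))
g=L[(abs(L[:,2]-36)<4)&(L[:,0]>58)&(L[:,0]<90)&(L[:,1]<-130)&(L[:,1]>-300)]
for y in range(-280,-140,20):
    b=g[abs(g[:,1]-y)<10]
    if len(b)>3: print('g',y,len(b),np.round([b[:,0].min(),b[:,0].max()],1))
E
```

```text
-270 183 [-79.8  45.4]
-258 271 [-82.9  46.8]
-246 296 [-77.5  50.4]
-234 291 [-65.1  53.7]
-222 254 [-31.6  55.5]
-210 193 [-11.2  58.2]
-198 48 [ 1.7 60.8]
-186 6 [58.5 62.8]
-174 7 [-83.9 -81. ]
x -38 39 [-249.6 -225.8]
x -26 145 [-265.8 -219.4]
x -14 184 [-268.  -211.7]
x -2 219 [-270.9 -202.1]
x 10 230 [-273.9 -200.1]
x 22 230 [-276.  -203.4]
x 34 233 [-278.5 -203.1]
x 46 190 [-279.1 -199.1]
x 58 45 [-228.  -185.1]
g -280 39 [63.8 69.4]
g -260 39 [63.4 69.4]
g -240 37 [63.2 69.6]
g -220 28 [63.7 69.5]
g -200 12 [65.8 70.4]
```

>>> {"name": "carry_out", "arguments": {
  "increments": [
    [[0, 0, 0], [-0.6, 0, 0], 1],
    [[0, 0, 0], [-0.7, 0, 0], 1],
    [[0, 0, 0], [-0.6, -0.2, 0], 0.45],
    [[0, 0, 0], [0, 0, 0], 0.45],
    [[0, 0, 0], [0, 0, 0], 0.45],
    [[0, 0, 0], [0, 0, 0], 0.45]
  ]
}}

```text
t: 6.2
tool_pos: [0.4511, -0.2468, 0.1894]
tool_rot: [1.172, 1.236, -1.185]
contact_force: [0.5, 0.0, -0.1]
opening: 0.038
```

Run:
```python
from h import *
st();goto((-85,-220,180),np.pi/2)
L,uv,im=boardpts()
cv2.imwrite('pics/s4.png',cv2.resize(im[200:350,210:390],None,fx=4,fy=4))
s=(abs(L[:,2]-54)<4)&(abs(L[:,0])<100)&(L[:,1]<-130)&(L[:,1]>-300)
B=L[s]
for y in range(-270,-150,12):
    b=B[abs(B[:,1]-y)<6]
    if len(b)>5: print(y,len(b),np.round([np.percentile(b[:,0],1),b[:,0].max()],1))
```

```text
t 6.2 tcp [ 0.4511 -0.2468  0.1894] loc [-112.6 -218.8  189.4] toolx [-0.01  -0.001 -1.   ] jawyaw_loc -1.567 F [ 0.5  0.  -0.1] open 0.038 q [-0.64  0.03  2.02 -0.01  1.09  0.89]
to [ 0.4787 -0.247   0.18  ] shift units [ 1.38 -0.01 -0.47]
turn units 1 [1.500e-01 2.000e-02 3.138e+01]
turn units -1 [ 0.01 -0.1  -0.03]
-270 180 [-26.3  45.2]
-258 377 [-74.9  46.8]
-246 431 [-76.9  51.4]
-234 413 [-74.1  52.3]
-222 390 [-71.4  54.8]
-210 325 [-53.4  57.5]
-198 225 [-19.4  60.6]
-186 194 [-10.5  63.2]
-174 132 [-0.3 64.2]
-162 8 [ 0.9 18.7]
```

View pics/s4.png

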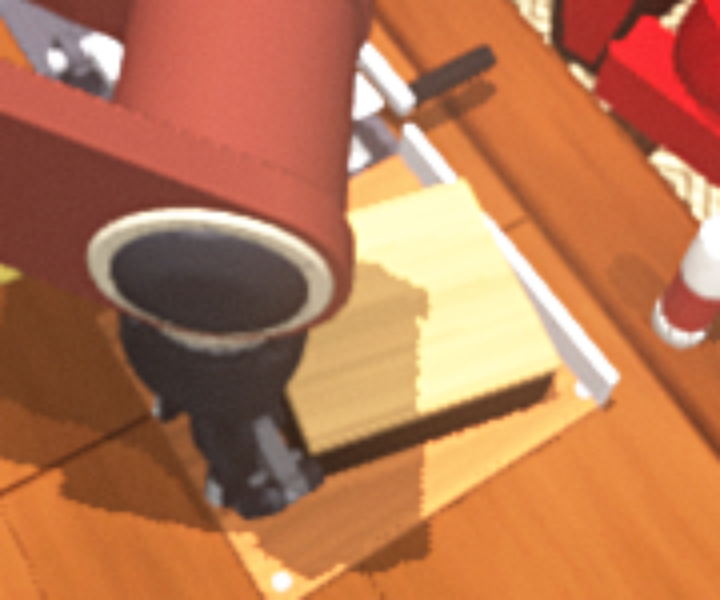

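>>> {"name": "carry_out", "arguments": {
  "increments": [
    [[0, -0.1, 0], [0.5, 0, -0.2], 0.45],
    [[0, 0, 0], [0.4, 0.02, 0], 0.45],
    [[0, 0, 0], [0.3, 0.02, 0], 0.45],
    [[0, 0, 0], [0.3, 0.02, 0], 0.45],
    [[0, 0, 0], [0.3, 0.02, 0], 0.45],
    [[0, 0, 0], [0.3, 0.02, 0], 0.45],
    [[0, 0, 0], [0, 0, 0], 0.45]
  ]
}}

```text
t: 6.95
tool_pos: [0.4854, -0.2492, 0.1851]
tool_rot: [1.14, 1.278, -1.228]
contact_force: [0.4, 0.2, -1.0]
opening: 0.0386
```

```bash
cat > b.py <<'E'
from h import *
import sys
st();goto((-70.5,-220,185),np.pi/2)
L,uv,im=boardpts()
cv2.imwrite(sys.argv[1],cv2.resize(im[200:350,210:390],None,fx=4,fy=4))
s=(abs(L[:,2]-54)<4)&(abs(L[:,0])<100)&(L[:,1]<-50)&(L[:,1]>-300)
B=L[s]
for y in range(-282,-70,12):
    b=B[abs(B[:,1]-y)<6]
    if len(b)>5: print(y,len(b),np.round([np.percentile(b[:,0],1),b[:,0].max()],1))
for x in range(-50,60,12):
    b=B[abs(B[:,0]-x)<6]
    if len(b)>5: print('x',x,len(b),np.round([b[:,1].min(),b[:,1].max()],1))
E
python3 b.py pics/s5.png
```

```text
t 6.95 tcp [ 0.4854 -0.2492  0.1851] loc [ -78.4 -222.5  185.1] toolx [-0.069 -0.005 -0.998] jawyaw_loc -1.566 F [ 0.4  0.2 -1. ] open 0.0386 q [-0.6   0.12  1.93 -0.05  1.14  0.94]
to [ 0.4932 -0.2464  0.185 ] shift units [ 0.39  0.14 -0.  ]
turn units 1 [ 1.08  0.08 31.35]
turn units -1 [ 0.05 -0.69 -0.05]
-270 197 [-26.9  50.2]
-258 364 [-69.1  52.7]
-246 359 [-72.7  54.9]
-234 319 [-45.4  56.3]
-222 251 [-26.6  58. ]
-210 87 [-12.   59.6]
-198 24 [-99.2  61.5]
x -50 75 [-263.3 -234.6]
x -38 123 [-264.  -228.6]
x -26 145 [-266.8 -220.7]
x -14 187 [-268.7 -211. ]
x -2 193 [-270.1 -210.4]
x 10 196 [-272.9 -211.7]
x 22 193 [-274.8 -214.3]
x 34 204 [-277.  -212.4]
x 46 202 [-278.  -207.1]
x 58 66 [-252.7 -191.2]
```

View pics/s5.png

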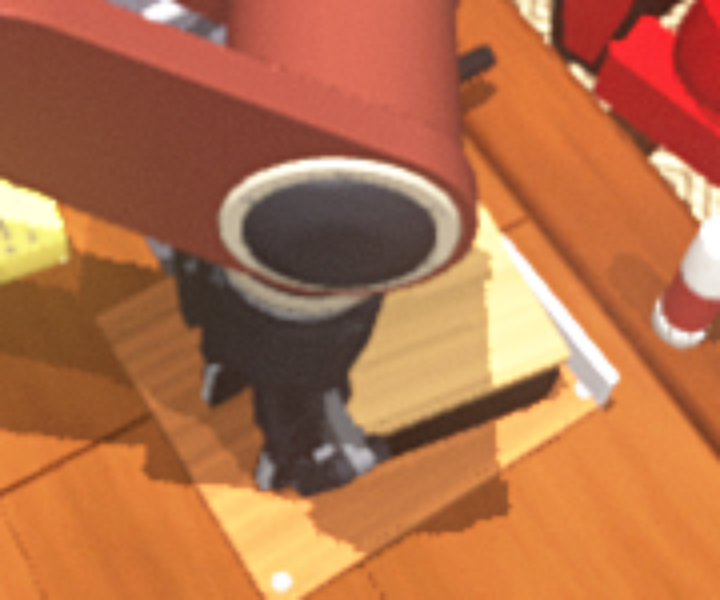

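>>> {"name": "carry_out", "arguments": {
  "increments": [
    [[0, -0.4, 0], [0.15, 0.05, 0], 0.45],
    [[0, -0.4, 0], [0.2, 0.05, 0], 0.45],
    [[0, 0, 0], [0.15, 0.02, 0], 0.45],
    [[0, 0, 0], [0, 0, 0], 0.45]
  ]
}}

```text
t: 7.4
tool_pos: [0.4851, -0.2518, 0.1842]
tool_rot: [1.146, 1.257, -1.215]
contact_force: [0.9, 0.8, 0.4]
opening: 0.0386
```

```bash
python3 b.py pics/s6.png
```

```text
t 7.4 tcp [ 0.4851 -0.2518  0.1842] loc [ -78.9 -225.1  184.2] toolx [-0.047 -0.011 -0.999] jawyaw_loc -1.565 F [0.9 0.8 0.4] open 0.0386 q [-0.61  0.12  1.94 -0.04  1.11  0.94]
to [ 0.4932 -0.2464  0.185 ] shift units [0.41 0.27 0.04]
turn units 1 [ 0.74  0.17 31.36]
turn units -1 [ 0.11 -0.47 -0.05]
-270 227 [-44.8  54.2]
-258 370 [-90.5  55.9]
-246 354 [-53.3  56.8]
-234 306 [-41.3  59.1]
-222 229 [-21.1  58.8]
-210 61 [-92.4  61.5]
-198 30 [-96.6  63.1]
x -50 61 [-264.2 -236.5]
x -38 118 [-266.9 -231.6]
x -26 142 [-268.7 -224.5]
x -14 175 [-269.3 -214.7]
x -2 190 [-271.3 -214. ]
x 10 179 [-271.8 -216.8]
x 22 183 [-273.8 -217.5]
x 34 190 [-275.8 -214.5]
x 46 214 [-276.9 -202.8]
x 58 115 [-273.4 -188.1]
```

View pics/s6.png

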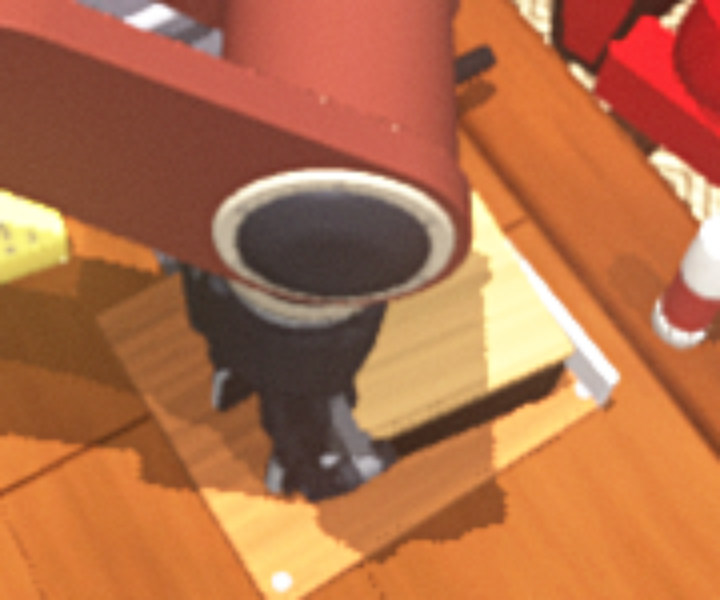

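>>> {"name": "carry_out", "arguments": {
  "increments": [
    [[0.1, -0.3, 0], [0.3, 0.1, 0], 0.45],
    [[0, -0.3, 0], [0.3, 0.1, 0], 0.45],
    [[0, -0.2, 0], [0.3, 0.1, 0], 0.45],
    [[0, -0.2, 0], [0.3, 0.05, 0], 0.45],
    [[0, 0, 0], [0, 0, 0], 0.45]
  ]
}}

```text
t: 7.95
tool_pos: [0.4923, -0.2566, 0.1837]
tool_rot: [1.141, 1.237, -1.211]
contact_force: [0.6, -0.5, -0.5]
opening: 0.0383
```

```bash
python3 b.py pics/s7.png
```

```text
t 7.95 tcp [ 0.4923 -0.2566  0.1837] loc [ -71.8 -230.1  183.7] toolx [-0.033 -0.026 -0.999] jawyaw_loc -1.564 F [ 0.6 -0.5 -0.5] open 0.0383 q [-0.61  0.14  1.92 -0.04  1.1   0.94]
to [ 0.4932 -0.2464  0.185 ] shift units [0.04 0.51 0.07]
turn units 1 [ 0.52  0.4  31.35]
turn units -1 [ 0.25 -0.33 -0.06]
-270 166 [-43.9  65. ]
-258 376 [-55.6  64.7]
-246 319 [-35.9  65. ]
-234 259 [-21.7  65.1]
-222 136 [-5.2 64.7]
-210 26 [-88.4  65. ]
x -50 6 [-264.4 -256.3]
x -38 72 [-268.4 -241.8]
x -26 107 [-268.4 -235.9]
x -14 129 [-268.7 -228.4]
x -2 155 [-268.6 -220.7]
x 10 158 [-268.4 -220.4]
x 22 152 [-269.2 -222.7]
x 34 149 [-268.7 -222.6]
x 46 152 [-269.3 -218.5]
x 58 174 [-269.2 -206.7]
```

View pics/s7.png

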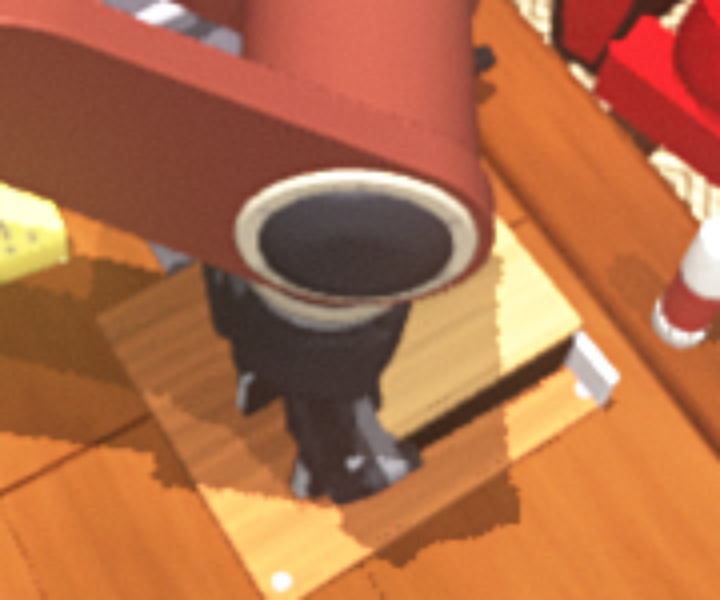

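>>> {"name": "carry_out", "arguments": {
  "increments": [
    [[0.1, -0.1, 0], [-0.6, 0, 0], 0.45],
    [[0.1, -0.1, 0], [-0.6, 0, 0.2], 0.45],
    [[0, 0, 0], [0, 0, 1], 0.45],
    [[0, 0, 0], [0, 0, 1], 0.45],
    [[0, 0, 1], [0, 0, 1], 0.85],
    [[0, 0, 1], [0, -0.5, 1], 0.85],
    [[0, 0, 1], [0.5, -0.4, 0], 0.85],
    [[0, 0, 1], [0.5, -0.4, 0], 0.85]
  ]
}}

```text
t: 8.8
tool_pos: [0.4878, -0.2762, 0.2682]
tool_rot: [0.854, 1.401, -0.857]
contact_force: [1.1, 0.4, -0.3]
opening: 0.0725
```

>>> {"name": "carry_out", "arguments": {
  "increments": [
    [[0, 0, 1], [0.5, -0.4, 0], 0.85],
    [[0, 0, 1], [0.5, -0.4, 0], 0.85],
    [[0, 0, 1], [0.5, -0.3, 0], 0.85],
    [[0, 0, 1], [0.5, -0.3, 0], 0.85],
    [[0, 0, 1], [0.5, -0.3, 0], 0.85],
    [[0, 0, 1], [0.5, 0, 0], 0.85],
    [[0, 0, 1], [0.5, 0, 0], 0.85],
    [[0, 0, 1], [0.5, 0, 0], 0.85]
  ]
}}

```text
t: 9.6
tool_pos: [0.5721, -0.3063, 0.2671]
tool_rot: [0.207, 1.558, -0.193]
contact_force: [0.0, 0.2, 0.5]
opening: 0.0724
```

Run:
```python
from h import *
st();goto((-3,-293,187),0)
```

```text
t 9.6 tcp [ 0.5721 -0.3063  0.2671] loc [   6.  -283.   267.1] toolx [ 0.005  0.009 -1.   ] jawyaw_loc -0.295 F [0.  0.2 0.5] open 0.0724 q [-0.61  0.22  1.66  0.01  1.26 -0.36]
to [ 0.5636 -0.3167  0.187 ] shift units [-0.43 -0.52 -4.  ]
turn units 1 [-0.09  0.03  2.95]
turn units -1 [  0.05   0.13 -28.47]
```

>>> {"name": "carry_out", "arguments": {
  "increments": [
    [[0, 0, 1], [-0.2, -0.3, 0], 0.85],
    [[0, 0, 1], [-0.2, -0.3, 0], 0.85],
    [[-0.1, 0, 1], [-0.1, -0.1, 0], 0.85],
    [[0, 0, 0.2], [0, 0, -0.3], 0.85],
    [[0, 0, 0], [0, 0, 0], 0.85]
  ]
}}

```text
t: 10.1
tool_pos: [0.5639, -0.3165, 0.2591]
tool_rot: [-0.063, 1.562, 0.071]
contact_force: [-0.2, 0.1, 0.9]
opening: 0.0727
```

Run:
```python
from h import *
st();goto((-3,-293,187),0)
```

```text
t 10.1 tcp [ 0.5639 -0.3165  0.2591] loc [  -2.7 -292.8  259.1] toolx [ 0.007  0.006 -1.   ] jawyaw_loc 0.046 F [-0.2  0.1  0.9] open 0.0727 q [-0.63  0.23  1.67  0.01  1.24 -0.72]
to [ 0.5636 -0.3167  0.187 ] shift units [-0.02 -0.01 -3.6 ]
turn units 1 [-0.05  0.07 -0.46]
turn units -1 [-0.11 -0.08 30.95]
```

>>> {"name": "carry_out", "arguments": {
  "increments": [
    [[0, 0, -0.4], [0, 0, -1], 0.85],
    [[0, 0.07, 0], [0, 0, -1], 0.85],
    [[0, 0, 0], [0, 0, -1], 0.85],
    [[0, 0, 0], [0, 0, -0.4], 0.85],
    [[0, 0, 0], [0, 0, 0], 0.85]
  ]
}}

```text
t: 10.6
tool_pos: [0.5641, -0.3145, 0.187]
tool_rot: [-0.028, 1.569, 0.04]
contact_force: [-0.7, -0.8, 0.2]
opening: 0.0725
```

Run:
```python
from h import *
st();goto((-3,-270,187),0)
im,d=get_image("side");cv2.imwrite('pics/d7.png',cv2.resize(im[150:350,170:370],None,fx=3,fy=3))
im,d=get_image("scene");cv2.imwrite('pics/s8.png',cv2.resize(im[170:350,210:410],None,fx=3,fy=3))
```

```text
t 10.6 tcp [ 0.5641 -0.3145  0.187 ] loc [  -2.4 -290.8  187. ] toolx [ 0.001  0.008 -1.   ] jawyaw_loc 0.004 F [-0.7 -0.8  0.2] open 0.0725 q [-0.62  0.32  1.7   0.01  1.13 -0.67]
to [ 0.5626 -0.2937  0.187 ] shift units [-0.07  1.04  0.  ]
turn units 1 [-0.08  0.01 -0.04]
turn units -1 [-1.000e-02 -1.200e-01  3.138e+01]
```

View pics/d7.png

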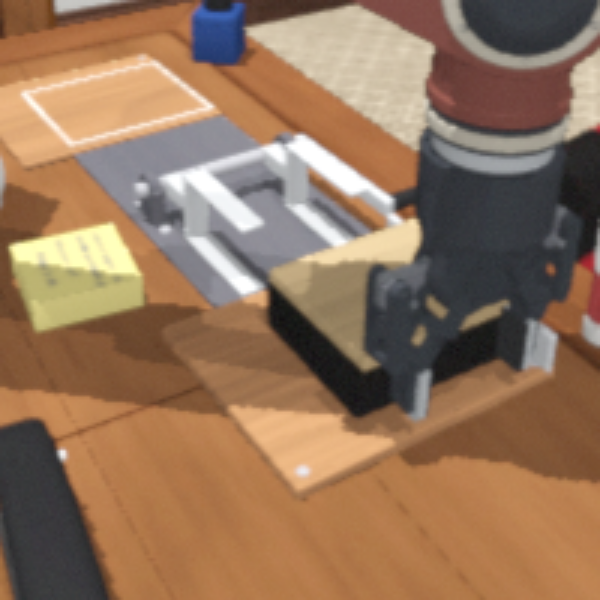

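View pics/s8.png

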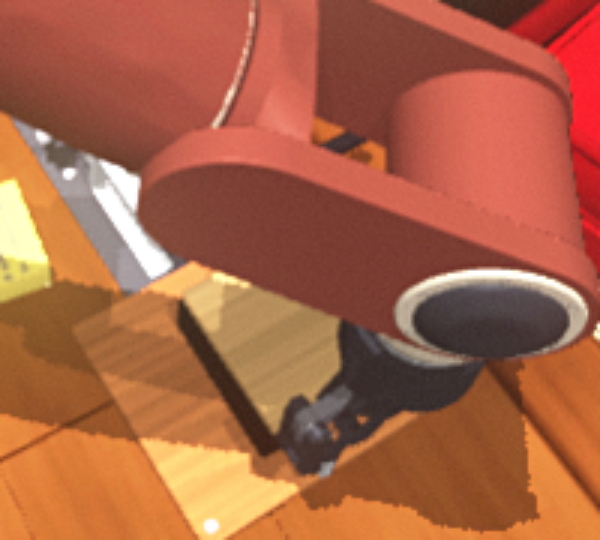

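>>> {"name": "carry_out", "arguments": {
  "increments": [
    [[0, 0, 0], [-0.02, 0.5, 0], 0.85],
    [[0.1, 0, 0], [-0.02, 0.5, 0], 0.85],
    [[0.1, 0, 0], [-0.02, 0.5, 0], 0.85],
    [[0.1, 0, 0], [-0.02, 0.5, 0], 0.85],
    [[0.1, 0, 0], [-0.02, 0.5, 0], 0.85],
    [[0, 0, 0], [-0.02, 0.5, 0], 0.85],
    [[0, 0, 0], [0, 0, 0], 0.85]
  ]
}}

```text
t: 11.4
tool_pos: [0.5631, -0.2501, 0.193]
tool_rot: [0.001, 1.56, 0.07]
contact_force: [0.3, -0.2, -0.9]
opening: 0.0728
```

Run:
```python
from h import *
st();goto((-3,-161,187),0)
im,d=get_image("side");cv2.imwrite('pics/d8.png',cv2.resize(im[150:350,170:370],None,fx=3,fy=3))
```

```text
t 11.4 tcp [ 0.5631 -0.2501  0.193 ] loc [  -0.8 -226.4  193. ] toolx [ 0.009  0.045 -0.999] jawyaw_loc 0.004 F [ 0.3 -0.2 -0.9] open 0.0728 q [-0.55  0.25  1.77  0.05  1.14 -0.61]
to [ 0.5583 -0.1848  0.187 ] shift units [-0.24  3.27 -0.3 ]
turn units 1 [-0.45  0.09 -0.04]
turn units -1 [-0.14 -0.7  31.37]
```

View pics/d8.png

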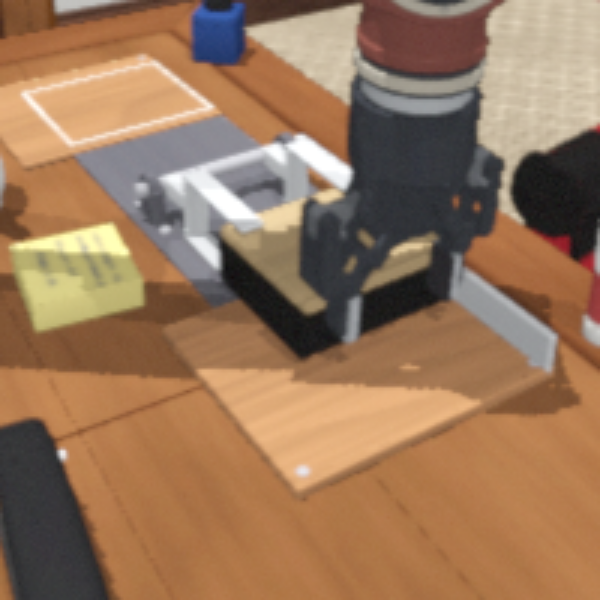

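>>> {"name": "carry_out", "arguments": {
  "increments": [
    [[-0.1, 0, 0], [-0.06, 0.5, -0.1], 0.85],
    [[-0.1, 0, 0], [-0.06, 0.5, -0.1], 0.85],
    [[-0.1, 0, 0], [-0.06, 0.5, -0.1], 0.85],
    [[0, 0, 0], [-0.03, 0.4, 0], 0.85],
    [[0, 0, 0], [-0.03, 0.3, 0], 0.85],
    [[0, 0, 0], [0, 0, 0], 0.85]
  ]
}}

```text
t: 12.05
tool_pos: [0.5592, -0.2046, 0.1892]
tool_rot: [-0.029, 1.556, 0.039]
contact_force: [0.2, -0.6, 0.6]
opening: 0.0725
```

Run:
```python
from h import *
st();goto((-3,-161,187),0)
im,d=get_image("side");cv2.imwrite('pics/d9.png',cv2.resize(im[150:350,170:370],None,fx=3,fy=3))
```

```text
t 12.05 tcp [ 0.5592 -0.2046  0.1892] loc [  -2.9 -180.8  189.2] toolx [ 0.014  0.007 -1.   ] jawyaw_loc 0.004 F [ 0.2 -0.6  0.6] open 0.0725 q [-0.48  0.21  1.83  0.01  1.09 -0.53]
to [ 0.5583 -0.1848  0.187 ] shift units [-0.05  0.99 -0.11]
turn units 1 [-0.07  0.14 -0.04]
turn units -1 [-0.22 -0.1  31.38]
```

View pics/d9.png

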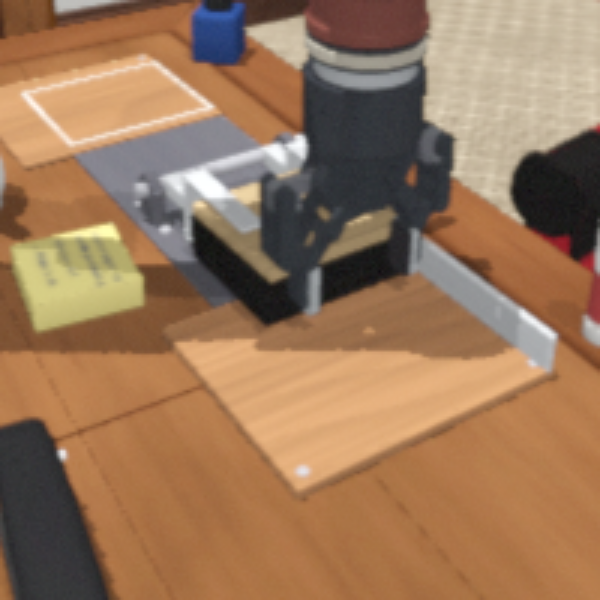

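>>> {"name": "carry_out", "arguments": {
  "increments": [
    [[0, 0, 0], [-0.03, 0.3, -0.1], 0.85],
    [[0, 0, 0], [-0.01, 0.3, 0], 0.85],
    [[0, 0, 0], [-0.01, 0.3, 0], 0.85],
    [[0, 0, 0], [-0.01, 0.2, 0], 0.85],
    [[0, 0, 0], [0, 0, 0], 0.85]
  ]
}}

```text
t: 12.6
tool_pos: [0.5575, -0.1853, 0.187]
tool_rot: [-0.038, 1.557, 0.028]
contact_force: [-0.1, -0.0, -0.9]
opening: 0.0727
```

Run:
```python
from h import *
st();goto((-3,-161,187),0)
im,d=get_image("side");cv2.imwrite('pics/d10.png',cv2.resize(im[150:350,170:370],None,fx=3,fy=3))
```

```text
t 12.6 tcp [ 0.5575 -0.1853  0.187 ] loc [  -3.9 -161.5  187. ] toolx [ 0.014 -0.006 -1.   ] jawyaw_loc 0.002 F [-0.1 -0.  -0.9] open 0.0727 q [-0.45  0.19  1.85  0.    1.08 -0.49]
to [ 0.5583 -0.1848  0.187 ] shift units [0.04 0.03 0.  ]
turn units 1 [ 0.06  0.14 -0.02]
turn units -1 [-0.22  0.1  31.39]
```

View pics/d10.png

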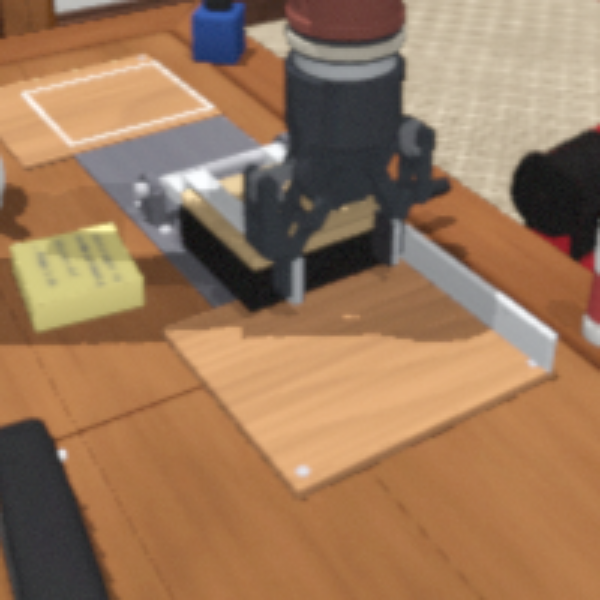

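>>> {"name": "carry_out", "arguments": {
  "increments": [
    [[0, 0, 0], [0, 0.15, 0], 0.85],
    [[0, 0, 0], [0, 0.15, 0], 0.85],
    [[0, 0, 0], [0, 0.15, 0], 0.85]
  ]
}}

```text
t: 12.95
tool_pos: [0.5572, -0.182, 0.1876]
tool_rot: [-0.051, 1.556, 0.012]
contact_force: [-0.2, -15.1, 0.0]
opening: 0.0726
```

Run:
```python
from h import *
st()
im,d=get_image("side");cv2.imwrite('pics/d11.png',cv2.resize(im[150:300,200:350],None,fx=4,fy=4))
```

```text
t 12.95 tcp [ 0.5572 -0.182   0.1876] loc [  -4.  -158.2  187.6] toolx [ 0.015 -0.025 -1.   ] jawyaw_loc 0.0 F [ -0.2 -15.1   0. ] open 0.0726 q [-0.44  0.19  1.86 -0.02  1.07 -0.47]
```

View pics/d11.png

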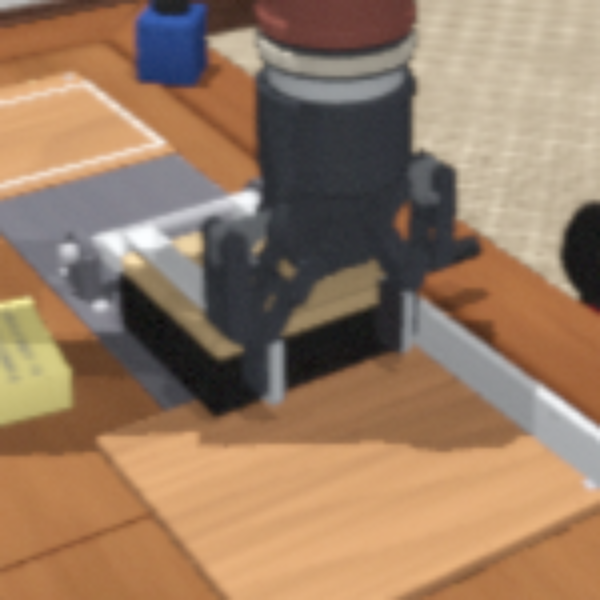

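>>> {"name": "carry_out", "arguments": {
  "increments": [
    [[0.1, 0, 0], [0, -0.5, 0], 0.85],
    [[0.1, 0, 0], [0, -0.6, 0.2], 0.85],
    [[0, 0, 0], [0, 0, 1], 0.85],
    [[0, 0, -1], [0, 0, 1], 1],
    [[0, 0, -1], [0, 0, 1], 1],
    [[0, 0, -1], [0.5, 0, 1], 1],
    [[0, 0, -1], [0.5, 0.4, 0.5], 1],
    [[0, 0, -1], [0.5, 0.4, 0], 1]
  ]
}}

```text
t: 13.8
tool_pos: [0.5852, -0.188, 0.2825]
tool_rot: [0.387, 1.529, -0.368]
contact_force: [0.5, -0.1, -0.2]
opening: 0.0855
```

>>> {"name": "carry_out", "arguments": {
  "increments": [
    [[0, 0, -1], [0.5, 0.4, 0], 1],
    [[0, 0, -1], [0.5, 0.4, 0], 1],
    [[0, 0, -1], [0.5, 0.4, 0], 1],
    [[0, 0, -1], [0.5, 0.4, 0], 1],
    [[0, 0, -1], [0.5, 0.4, 0], 1],
    [[0, 0, -1], [0.5, 0.4, 0], 1],
    [[0, 0, -1], [0.3, 0.3, 0], 1],
    [[0, 0, -1], [0.2, 0, 0], 1]
  ]
}}

```text
t: 14.6
tool_pos: [0.6583, -0.1299, 0.2822]
tool_rot: [1.033, 1.316, -1.001]
contact_force: [-0.4, -0.8, 0.1]
opening: 0.0857
```

Run:
```python
from h import *
st();goto((109,-115,187.5),-np.pi/2)
L,uv,im=boardpts()
cv2.imwrite('pics/s12.png',cv2.resize(im[150:300,210:390],None,fx=4,fy=4))
for q in("tray_mid","board_mid","handle","fork"):
    print(q,[(np.round(r['centre']),round(r['p'],2)) for r in tip_of("scene",q)[:2]] if q!="fork" else '')
s=(abs(L[:,2]-52)<4)&(abs(L[:,0])<100)&(L[:,1]<-30)&(L[:,1]>-200)
B=L[s]
for y in range(-162,-40,8):
    b=B[abs(B[:,1]-y)<4]
    if len(b)>5: print(y,len(b),np.round([np.percentile(b[:,0],1),b[:,0].max()],1))
```

```text
t 14.6 tcp [ 0.6583 -0.1299  0.2822] loc [  99.1 -110.1  282.2] toolx [ 0.015  0.013 -1.   ] jawyaw_loc -1.353 F [-0.4 -0.8  0.1] open 0.0857 q [-0.31  0.25  1.6   0.02  1.28  1.  ]
to [ 0.6684 -0.1344  0.1875] shift units [ 0.5  -0.22 -4.74]
turn units 1 [-0.12  0.16 -2.18]
turn units -1 [-0.24 -0.17 29.24]
tray_mid []
board_mid [(array([278., 231.]), 0.73)]
handle [(array([319., 220.]), 0.75)]
fork 
-146 245 [-61.2  61.1]
-138 194 [-61.6  62.8]
-130 190 [-61.5  60.6]
-122 169 [-61.7  62.4]
-114 141 [-61.7  62.5]
-106 137 [-61.9  62.2]
-98 136 [-61.7  61. ]
-90 131 [-61.6  60.9]
-82 132 [-61.7  63. ]
-74 128 [-60.8  61.5]
-66 130 [-61.7  63.1]
-58 128 [-61.2  61.4]
-50 119 [-61.8  61.9]
-42 30 [-58.8  59.3]
```

View pics/s12.png

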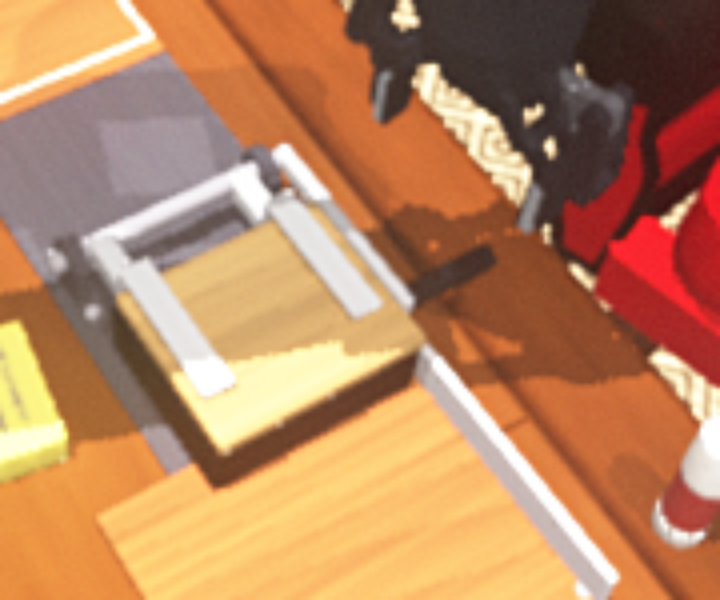

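>>> {"name": "carry_out", "arguments": {
  "increments": [
    [[0, 0.1, -1], [0.3, -0.1, 0], 1],
    [[-0.1, 0.05, -1], [0.2, -0.1, 0], 1],
    [[0, 0, -0.2], [0, 0, -0.8], 1],
    [[0, 0, 0], [0, 0, -0.8], 1],
    [[0, 0, 0], [0, 0, 0], 1]
  ]
}}

```text
t: 15.3
tool_pos: [0.6662, -0.1355, 0.247]
tool_rot: [1.179, 1.233, -1.176]
contact_force: [-0.5, 0.0, -0.5]
opening: 0.0853
```

Run:
```python
from h import *
st();goto((109,-115,187.5),-np.pi/2)
im,d=get_image("scene");cv2.imwrite('pics/s13.png',cv2.resize(im[150:300,210:390],None,fx=4,fy=4))
im,d=get_image("wrist");cv2.imwrite('pics/w13.png',im)
```

```text
t 15.3 tcp [ 0.6662 -0.1355  0.247 ] loc [ 106.8 -116.   247. ] toolx [-0.001  0.004 -1.   ] jawyaw_loc -1.567 F [-0.5  0.  -0.5] open 0.0853 q [-0.31  0.31  1.59  0.    1.24  1.22]
to [ 0.6684 -0.1344  0.1875] shift units [ 0.11  0.06 -2.97]
turn units 1 [-0.04 -0.01 -0.04]
turn units -1 [ 2.000e-02 -6.000e-02  3.138e+01]
```

View pics/s13.png

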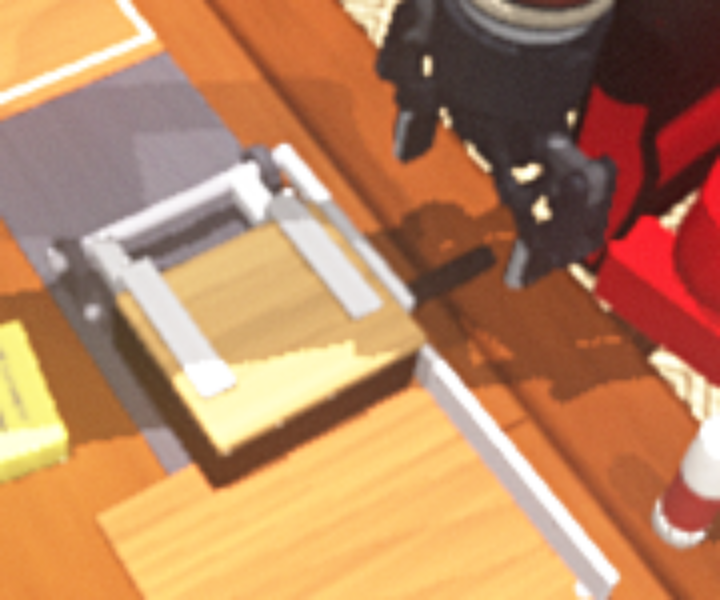

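View pics/w13.png

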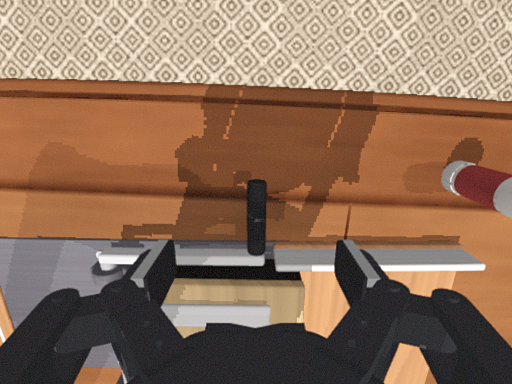

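The bar lies midway between the fingers (wrist view, column 256). Going down and gripping.

>>> {"name": "carry_out", "arguments": {
  "increments": [
    [[0, 0, 0], [0.1, 0.05, -0.8], 1],
    [[0, 0, 0], [0, 0, -0.8], 1],
    [[0, 0, 0], [0, 0, -0.8], 1],
    [[0, 0, 0], [0, 0, -0.6], 1],
    [[0, 0, 0], [0, 0, 0], 1]
  ]
}}

```text
t: 15.9
tool_pos: [0.6686, -0.1342, 0.1839]
tool_rot: [1.179, 1.231, -1.173]
contact_force: [-0.6, 0.2, 0.7]
opening: 0.0853
```

Run:
```python
from h import *
st();goto((109,-115,187.5),-np.pi/2)
im,d=get_image("side");cv2.imwrite('pics/d14.png',cv2.resize(im[150:300,230:380],None,fx=4,fy=4))
```

```text
t 15.9 tcp [ 0.6686 -0.1342  0.1839] loc [ 109.2 -114.9  183.9] toolx [ 0.002  0.003 -1.   ] jawyaw_loc -1.566 F [-0.6  0.2  0.7] open 0.0853 q [-0.31  0.39  1.61  0.    1.14  1.22]
to [ 0.6684 -0.1344  0.1875] shift units [-0.01 -0.01  0.18]
turn units 1 [-0.03  0.02 -0.05]
turn units -1 [-3.000e-02 -5.000e-02  3.137e+01]
```

View pics/d14.png

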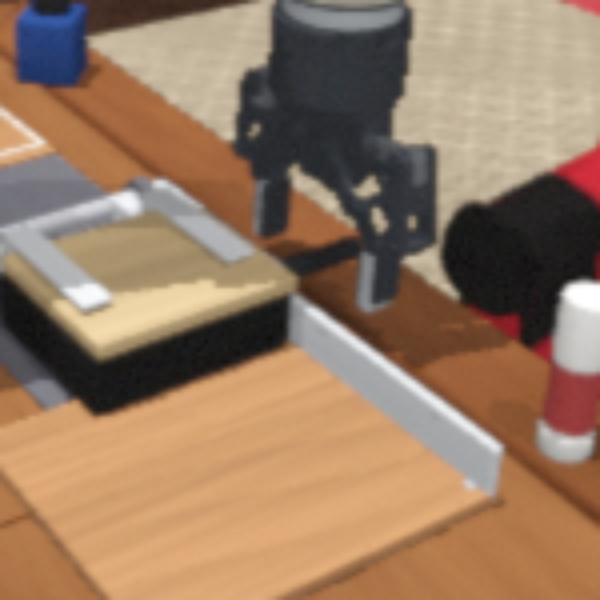

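>>> {"name": "carry_out", "arguments": {
  "increments": [
    [[0, 0, 0], [0, 0, 0.15], 0],
    [[0, 0, 0], [0, 0, 0], 0],
    [[0, 0, 0], [0, 0, 0], 0],
    [[0, 0, 0], [0, 0, 0], 0],
    [[0, 0, 0], [0, 0, 0], 0],
    [[0, 0, 0], [0, 0, 0], 0]
  ],
  "squeeze": 35
}}

```text
t: 16.55
tool_pos: [0.6701, -0.1354, 0.1914]
tool_rot: [1.179, 1.224, -1.171]
contact_force: [-0.4, 1.0, -1.9]
opening: 0.0129
```

Run:
```python
from h import *
st()
im,d=get_image("side");cv2.imwrite('pics/d15.png',cv2.resize(im[150:300,230:380],None,fx=4,fy=4))
```

```text
t 16.55 tcp [ 0.6701 -0.1354  0.1914] loc [ 110.7 -116.1  191.4] toolx [ 0.008 -0.001 -1.   ] jawyaw_loc -1.566 F [-0.4  1.  -1.9] open 0.0129 q [-0.31  0.39  1.6   0.    1.14  1.22]
```

View pics/d15.png

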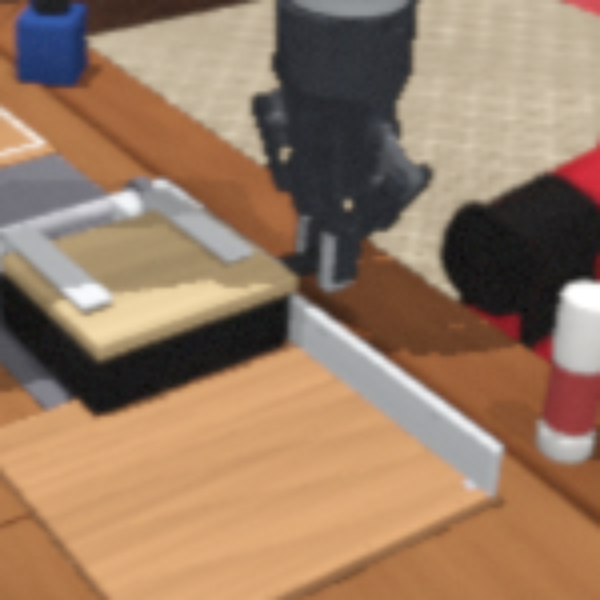

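```bash
cat > arc.py <<'E'
from h import *
import sys
st(); goto((110,-116,159),-np.pi/2)
o=get_obs(); l=w2l(o['tool_pos']); 
th=np.arctan2(l[2]-159,-l[1]); r=np.hypot(l[2]-159,l[1]); print('theta',th,'r',r)
step=float(sys.argv[1]); n=int(sys.argv[2]); p=l.copy()
for i in range(n):
    t=th+step*(i+1); 
    if t>3.16: t=3.16
    q=np.array([110,-115.5*np.cos(t),159+115.5*np.sin(t)]); q[0]=p[0]+(110-p[0])*.3
    d=(l2w(q)-l2w(p))/.02; print(round(t,2),np.round(d,2).tolist()); p=q
E
python3 arc.py .08 8
```

```text
t 16.6 tcp [ 0.6702 -0.1353  0.1914] loc [ 110.7 -116.   191.4] toolx [ 0.008 -0.001 -1.   ] jawyaw_loc -1.566 F [-0.9 -0.2 -1.5] open 0.0122 q [-0.31  0.39  1.6   0.    1.14  1.22]
to [ 0.6694 -0.1353  0.159 ] shift units [-0.04  0.   -1.62]
turn units 1 [ 0.01  0.08 -0.05]
turn units -1 [-1.300e-01  1.000e-02  3.136e+01]
theta 0.27187757622770126 r 120.47474573686983
0.35 [-0.03, 0.38, 0.37]
0.43 [-0.01, 0.18, 0.43]
0.51 [-0.01, 0.21, 0.41]
0.59 [-0.01, 0.24, 0.39]
0.67 [-0.01, 0.27, 0.37]
0.75 [-0.01, 0.3, 0.35]
0.83 [-0.01, 0.33, 0.32]
0.91 [-0.01, 0.35, 0.3]
```

```bash
sed -i 's/159/191/g' arc.py; python3 arc.py .08 8
```

```text
t 16.6 tcp [ 0.6702 -0.1353  0.1914] loc [ 110.7 -116.   191.4] toolx [ 0.008 -0.001 -1.   ] jawyaw_loc -1.566 F [-0.9 -0.2 -1.5] open 0.0122 q [-0.31  0.39  1.6   0.    1.14  1.22]
to [ 0.6694 -0.1353  0.191 ] shift units [-0.04  0.   -0.02]
turn units 1 [ 0.01  0.08 -0.05]
turn units -1 [-1.300e-01  1.000e-02  3.136e+01]
theta 0.0030362008971090157 r 116.05004917772051
0.08 [-0.01, 0.05, 0.46]
0.16 [-0.01, 0.06, 0.46]
0.24 [-0.01, 0.09, 0.45]
0.32 [-0.01, 0.13, 0.44]
0.4 [-0.01, 0.16, 0.43]
0.48 [-0.01, 0.2, 0.42]
0.56 [-0.01, 0.23, 0.4]
0.64 [-0.01, 0.26, 0.38]
```

>>> {"name": "carry_out", "arguments": {
  "increments": [
    [[0, 0, 0], [0, 0.03, 0.46], 0],
    [[0, 0, 0], [0, 0.06, 0.46], 0],
    [[0, 0, 0], [0, 0.09, 0.45], 0],
    [[0, 0, 0], [-0.01, 0.13, 0.44], 0],
    [[0, 0, 0], [-0.01, 0.16, 0.43], 0]
  ]
}}

```text
t: 17.1
tool_pos: [0.6694, -0.1271, 0.2345]
tool_rot: [1.177, 1.218, -1.172]
contact_force: [3.6, -2.5, -6.4]
opening: 0.0123
```

```bash
python3 arc.py .08 8
```

```text
t 17.1 tcp [ 0.6694 -0.1271  0.2345] loc [ 110.3 -107.8  234.5] toolx [ 0.01  -0.005 -1.   ] jawyaw_loc -1.566 F [ 3.6 -2.5 -6.4] open 0.0123 q [-0.3   0.33  1.6  -0.    1.21  1.23]
to [ 0.6694 -0.1353  0.191 ] shift units [ 0.   -0.41 -2.18]
turn units 1 [ 0.05  0.1  -0.05]
turn units -1 [-0.16  0.09 31.37]
theta 0.3838473077442078 r 116.23475294582069
0.46 [-0.01, 0.22, 0.41]
0.54 [-0.01, 0.22, 0.4]
0.62 [-0.01, 0.25, 0.39]
0.7 [-0.01, 0.28, 0.36]
0.78 [-0.01, 0.31, 0.34]
0.86 [-0.01, 0.34, 0.31]
0.94 [-0.01, 0.36, 0.29]
1.02 [-0.02, 0.38, 0.26]
```

Tracking well (0.38 rad of 0.4 commanded).

>>> {"name": "carry_out", "arguments": {
  "increments": [
    [[0, 0, 0], [-0.01, 0.2, 0.42], 0],
    [[0, 0, 0], [-0.01, 0.22, 0.4], 0],
    [[0, 0, 0], [-0.01, 0.25, 0.39], 0],
    [[0, 0.05, 0], [-0.01, 0.28, 0.36], 0],
    [[0, 0.05, 0], [-0.01, 0.31, 0.34], 0],
    [[0, 0, 0], [-0.01, 0.34, 0.31], 0]
  ]
}}

```text
t: 17.7
tool_pos: [0.6689, -0.0937, 0.2844]
tool_rot: [1.173, 1.219, -1.177]
contact_force: [2.0, -5.2, -4.3]
opening: 0.0124
```

```bash
python3 arc.py .08 8
python3 - <<'E'
from h import *
im,d=get_image("side");cv2.imwrite('pics/d16.png',cv2.resize(im[100:300,180:380],None,fx=3,fy=3))
E
```

```text
t 17.7 tcp [ 0.6689 -0.0937  0.2844] loc [111.1 -74.4 284.4] toolx [ 0.006 -0.009 -1.   ] jawyaw_loc -1.566 F [ 2.  -5.2 -4.3] open 0.0124 q [-0.25  0.26  1.59 -0.01  1.28  1.28]
to [ 0.6694 -0.1353  0.191 ] shift units [ 0.03 -2.08 -4.67]
turn units 1 [ 0.09  0.06 -0.04]
turn units -1 [-0.1   0.14 31.37]
theta 0.8984687674386924 r 119.38914955616805
0.98 [-0.04, 0.49, 0.12]
1.06 [-0.03, 0.39, 0.24]
1.14 [-0.02, 0.41, 0.21]
1.22 [-0.02, 0.43, 0.18]
1.3 [-0.02, 0.44, 0.14]
1.38 [-0.02, 0.45, 0.11]
1.46 [-0.02, 0.46, 0.07]
1.54 [-0.02, 0.46, 0.03]
```

View pics/d16.png

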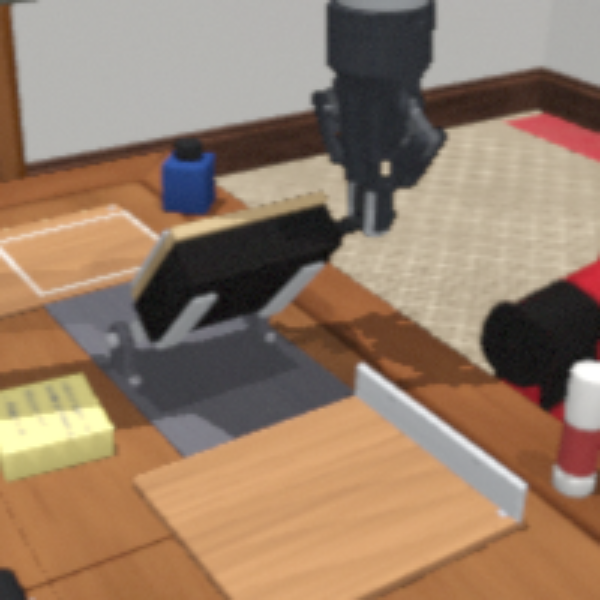

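>>> {"name": "carry_out", "arguments": {
  "increments": [
    [[0.05, 0, 0], [-0.02, 0.42, 0.2], 0],
    [[0.05, 0, 0], [-0.02, 0.41, 0.18], 0],
    [[0, 0, 0], [-0.02, 0.42, 0.17], 0],
    [[0, 0, 0], [-0.02, 0.43, 0.15], 0],
    [[0, 0, 0], [-0.02, 0.44, 0.12], 0],
    [[0, 0, 0], [-0.02, 0.45, 0.1], 0]
  ]
}}

```text
t: 18.35
tool_pos: [0.6666, -0.0432, 0.3124]
tool_rot: [1.172, 1.214, -1.177]
contact_force: [1.1, -4.7, 0.5]
opening: 0.0122
```

```bash
python3 arc.py .08 8
```

```text
t 18.35 tcp [ 0.6666 -0.0432  0.3124] loc [110.8 -23.8 312.4] toolx [ 0.009 -0.012 -1.   ] jawyaw_loc -1.567 F [ 1.1 -4.7  0.5] open 0.0122 q [-0.17  0.22  1.59 -0.01  1.32  1.36]
to [ 0.6694 -0.1353  0.191 ] shift units [ 0.14 -4.61 -6.07]
turn units 1 [ 0.12  0.09 -0.04]
turn units -1 [-0.14  0.19 31.38]
theta 1.376946991810162 r 123.68592390343089
1.46 [-0.03, 0.53, -0.33]
1.54 [-0.03, 0.46, 0.03]
1.62 [-0.02, 0.46, -0.0]
1.7 [-0.02, 0.46, -0.04]
1.78 [-0.02, 0.46, -0.08]
1.86 [-0.02, 0.45, -0.11]
1.94 [-0.02, 0.44, -0.15]
2.02 [-0.02, 0.42, -0.18]
```

>>> {"name": "carry_out", "arguments": {
  "increments": [
    [[0.05, 0, 0], [0, 0.1, -0.3], 0],
    [[0.05, 0, 0], [0, 0.1, -0.2], 0],
    [[0, 0, 0], [0, 0, 0], 0]
  ],
  "squeeze": 45
}}

```text
t: 18.65
tool_pos: [0.6665, -0.0391, 0.3138]
tool_rot: [1.171, 1.217, -1.176]
contact_force: [3.3, 0.0, -11.2]
opening: 0.012
```

```bash
python3 arc.py .08 8
python3 - <<'E'
from h import *
im,d=get_image("side");cv2.imwrite('pics/d17.png',cv2.resize(im[80:280,180:380],None,fx=3,fy=3))
E
```

```text
t 18.65 tcp [ 0.6665 -0.0391  0.3138] loc [110.9 -19.7 313.8] toolx [ 0.008 -0.011 -1.   ] jawyaw_loc -1.565 F [  3.3   0.  -11.2] open 0.012 q [-0.17  0.22  1.59 -0.01  1.33  1.36]
to [ 0.6694 -0.1353  0.191 ] shift units [ 0.15 -4.81 -6.14]
turn units 1 [ 0.11  0.07 -0.06]
turn units -1 [-0.12  0.17 31.36]
theta 1.411446393421437 r 124.3846410460306
1.49 [-0.03, 0.53, -0.38]
1.57 [-0.03, 0.46, 0.02]
1.65 [-0.03, 0.46, -0.02]
1.73 [-0.02, 0.46, -0.06]
1.81 [-0.02, 0.45, -0.09]
1.89 [-0.02, 0.44, -0.13]
1.97 [-0.02, 0.43, -0.16]
2.05 [-0.02, 0.42, -0.2]
```

View pics/d17.png

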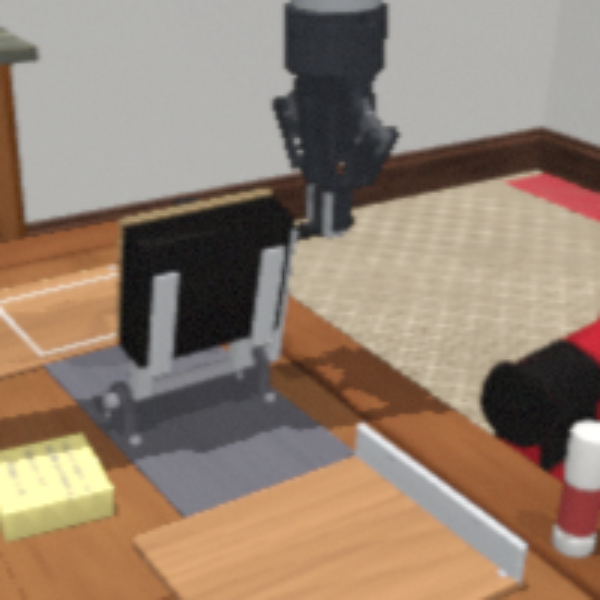

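>>> {"name": "carry_out", "arguments": {
  "increments": [
    [[0, 0, 0], [0, 0.1, -0.4], 0]
  ]
}}

```text
t: 18.8
tool_pos: [0.6671, -0.0378, 0.313]
tool_rot: [1.167, 1.214, -1.177]
contact_force: [-23.7, -10.8, 49.4]
opening: 0.0118
```

>>> {"name": "carry_out", "arguments": {
  "increments": [
    [[0, 0, 0], [0, 0.1, -0.4], 0]
  ]
}}

```text
t: 18.9
tool_pos: [0.6673, -0.0369, 0.3132]
tool_rot: [1.163, 1.211, -1.181]
contact_force: [-22.2, -7.9, 33.6]
opening: 0.012
```

```bash
python3 arc.py .08 1
```

```text
t 18.9 tcp [ 0.6673 -0.0369  0.3132] loc [111.8 -17.5 313.2] toolx [ 0.006 -0.021 -1.   ] jawyaw_loc -1.565 F [-22.2  -7.9  33.6] open 0.012 q [-0.16  0.22  1.59 -0.02  1.33  1.37]
to [ 0.6694 -0.1353  0.191 ] shift units [ 0.11 -4.92 -6.11]
turn units 1 [ 0.21  0.06 -0.06]
turn units -1 [-0.09  0.32 31.35]
theta 1.428230290048631 r 123.44392084919595
1.51 [-0.05, 0.51, -0.35]
```

>>> {"name": "carry_out", "arguments": {
  "increments": [
    [[0.1, 0, 0], [-0.03, 0.4, -0.2], 0],
    [[0.1, 0, 0], [-0.03, 0.4, -0.2], 0],
    [[0, 0, 0], [-0.02, 0.4, -0.2], 0]
  ],
  "squeeze": 25
}}

```text
t: 19.2
tool_pos: [0.666, -0.0143, 0.3139]
tool_rot: [1.174, 1.22, -1.175]
contact_force: [-3.0, -3.1, 7.0]
opening: 0.0117
```

```bash
python3 arc.py .08 8
```

```text
t 19.2 tcp [ 0.666  -0.0143  0.3139] loc [111.3   5.  313.9] toolx [ 0.006 -0.008 -1.   ] jawyaw_loc -1.566 F [-3.  -3.1  7. ] open 0.0117 q [-0.13  0.21  1.59 -0.01  1.33  1.4 ]
to [ 0.6694 -0.1353  0.191 ] shift units [ 0.17 -6.05 -6.14]
turn units 1 [ 0.08  0.06 -0.05]
turn units -1 [-0.1   0.12 31.37]
theta 1.6116530756168177 r 122.98302090273567
1.69 [-0.04, 0.44, -0.41]
1.77 [-0.03, 0.45, -0.07]
1.85 [-0.03, 0.45, -0.11]
1.93 [-0.02, 0.44, -0.15]
2.01 [-0.02, 0.42, -0.18]
2.09 [-0.02, 0.41, -0.21]
2.17 [-0.02, 0.39, -0.25]
2.25 [-0.02, 0.37, -0.28]
```

Run:
```python
from h import *
im,d=get_image("side");cv2.imwrite('pics/d18.png',cv2.resize(im[80:200,230:330],None,fx=5,fy=5))
im,d=get_image("wrist");cv2.imwrite('pics/w18.png',im)
im,d=get_image("scene");cv2.imwrite('pics/s18.png',cv2.resize(im[100:250,210:390],None,fx=4,fy=4))
```

```text
(no output)
```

View pics/d18.png

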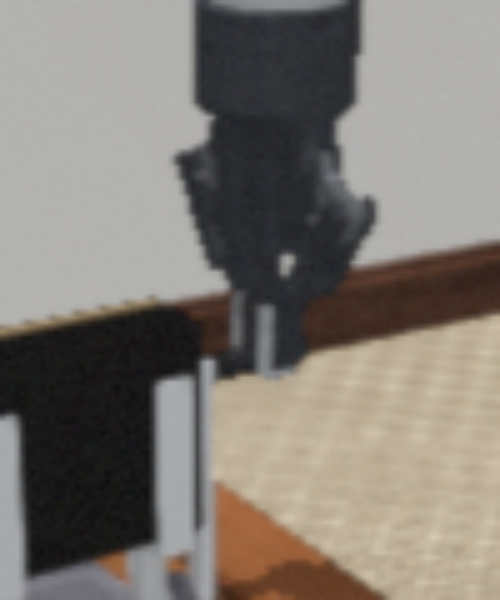

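View pics/w18.png

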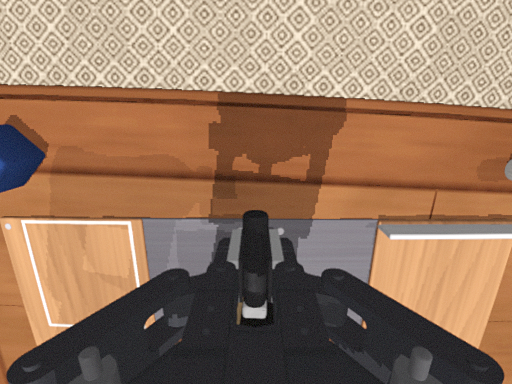

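View pics/s18.png

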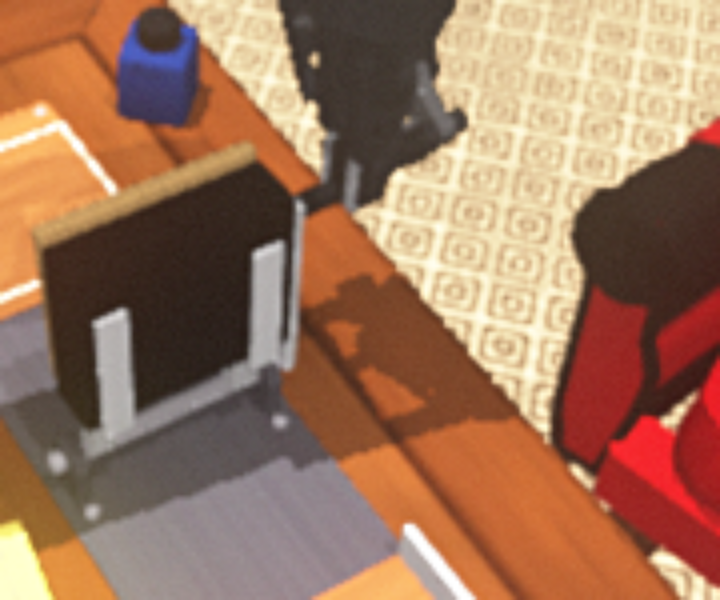

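The bar has crept toward the fingertips. With the fork upright I'll loosen slightly (the fingers still cage the bar), go down and regrip deeper.

>>> {"name": "carry_out", "arguments": {
  "increments": [
    [[0, 0, 0], [0, 0, -0.3], 0.21],
    [[0, 0, 0], [0, 0, -0.3], 0.21],
    [[0, 0, 0], [0, 0, -0.2], 0.21]
  ]
}}

```text
t: 19.65
tool_pos: [0.6659, -0.0102, 0.2978]
tool_rot: [1.178, 1.227, -1.169]
contact_force: [-0.7, -0.3, 1.0]
opening: 0.0179
```

```bash
python3 arc.py .08 1;python3 - <<'E'
from h import *
im,d=get_image("side");cv2.imwrite('pics/d19.png',cv2.resize(im[80:200,230:330],None,fx=5,fy=5))
E
```

```text
t 19.65 tcp [ 0.6659 -0.0102  0.2978] loc [111.4   9.2 297.8] toolx [ 0.007  0.001 -1.   ] jawyaw_loc -1.563 F [-0.7 -0.3  1. ] open 0.0179 q [-0.13  0.23  1.6   0.    1.3   1.4 ]
to [ 0.6694 -0.1353  0.191 ] shift units [ 0.18 -6.26 -5.34]
turn units 1 [-0.01  0.07 -0.08]
turn units -1 [-1.100e-01 -2.000e-02  3.134e+01]
theta 1.6565900537511993 r 107.21383927499186
1.74 [-0.04, 0.49, 0.35]
```

View pics/d19.png

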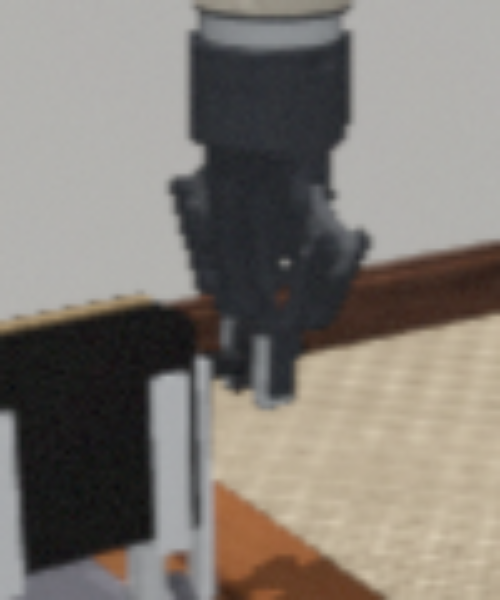

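>>> {"name": "carry_out", "arguments": {
  "increments": [
    [[0, 0, 0], [0, 0, 0], 0],
    [[0, 0, 0], [0, 0, 0], 0]
  ],
  "squeeze": 40
}}

```text
t: 19.9
tool_pos: [0.6657, -0.0098, 0.2966]
tool_rot: [1.178, 1.23, -1.171]
contact_force: [-0.8, -0.8, 3.2]
opening: 0.0126
```

```bash
sed -i 's/191/183/g' arc.py; python3 arc.py .08 6
```

```text
t 19.9 tcp [ 0.6657 -0.0098  0.2966] loc [111.2   9.5 296.6] toolx [ 0.004  0.002 -1.   ] jawyaw_loc -1.563 F [-0.8 -0.8  3.2] open 0.0126 q [-0.13  0.23  1.6   0.    1.3   1.4 ]
to [ 0.6694 -0.1353  0.183 ] shift units [ 0.19 -6.27 -5.68]
turn units 1 [-0.02  0.04 -0.07]
turn units -1 [-6.000e-02 -3.000e-02  3.134e+01]
theta 1.6546978017634733 r 113.95738867532909
1.73 [-0.04, 0.46, 0.02]
1.81 [-0.03, 0.45, -0.09]
1.89 [-0.03, 0.44, -0.13]
1.97 [-0.02, 0.43, -0.16]
2.05 [-0.02, 0.42, -0.2]
2.13 [-0.02, 0.4, -0.23]
```

>>> {"name": "carry_out", "arguments": {
  "increments": [
    [[0, 0, 0], [-0.02, 0.45, -0.04], 0],
    [[0, 0, 0], [-0.02, 0.45, -0.09], 0],
    [[0, 0, 0], [-0.02, 0.44, -0.13], 0],
    [[0, 0, 0], [-0.02, 0.43, -0.17], 0]
  ]
}}

```text
t: 20.3
tool_pos: [0.6642, 0.0263, 0.2891]
tool_rot: [1.177, 1.226, -1.173]
contact_force: [-1.4, -2.5, 4.2]
opening: 0.0127
```

```bash
python3 arc.py .08 6
```

```text
t 20.3 tcp [0.6642 0.0263 0.2891] loc [111.2  45.7 289.1] toolx [ 0.005 -0.001 -1.   ] jawyaw_loc -1.565 F [-1.4 -2.5  4.2] open 0.0127 q [-0.07  0.23  1.61 -0.    1.29  1.45]
to [ 0.6694 -0.1353  0.183 ] shift units [ 0.26 -8.08 -5.3 ]
turn units 1 [ 0.02  0.05 -0.06]
turn units -1 [-8.000e-02  2.000e-02  3.136e+01]
theta 1.9779365673589453 r 115.50647973005276
2.06 [-0.03, 0.42, -0.2]
2.14 [-0.03, 0.4, -0.23]
2.22 [-0.02, 0.38, -0.26]
2.3 [-0.02, 0.36, -0.29]
2.38 [-0.02, 0.33, -0.32]
2.46 [-0.02, 0.31, -0.35]
```

>>> {"name": "carry_out", "arguments": {
  "increments": [
    [[0, 0, 0], [-0.03, 0.42, -0.2], 0],
    [[0, 0, 0], [-0.03, 0.4, -0.23], 0],
    [[0, 0, 0], [-0.02, 0.38, -0.27], 0],
    [[0, 0, 0], [-0.02, 0.36, -0.3], 0],
    [[0, 0, 0], [-0.02, 0.33, -0.33], 0]
  ]
}}

```text
t: 20.8
tool_pos: [0.6619, 0.0691, 0.2593]
tool_rot: [1.178, 1.224, -1.169]
contact_force: [2.8, -3.3, -2.3]
opening: 0.0127
```

```bash
python3 arc.py .08 6
```

```text
t 20.8 tcp [0.6619 0.0691 0.2593] loc [110.6  88.6 259.3] toolx [ 0.009 -0.001 -1.   ] jawyaw_loc -1.563 F [ 2.8 -3.3 -2.3] open 0.0127 q [-0.01  0.27  1.63 -0.    1.24  1.52]
to [ 0.6694 -0.1353  0.183 ] shift units [  0.38 -10.22  -3.82]
turn units 1 [ 0.01  0.09 -0.07]
turn units -1 [-1.400e-01  1.000e-02  3.134e+01]
theta 2.430465483722053 r 116.91725970971848
2.51 [-0.02, 0.23, -0.41]
2.59 [-0.02, 0.26, -0.38]
2.67 [-0.01, 0.23, -0.4]
2.75 [-0.01, 0.19, -0.42]
2.83 [-0.01, 0.16, -0.43]
2.91 [-0.01, 0.12, -0.45]
```

>>> {"name": "carry_out", "arguments": {
  "increments": [
    [[0, 0, 0], [-0.02, 0.26, -0.38], 0],
    [[0, 0, 0], [-0.02, 0.24, -0.39], 0],
    [[0, 0.05, 0], [-0.01, 0.22, -0.4], 0],
    [[0, 0, 0], [-0.01, 0.19, -0.42], 0],
    [[0, 0, 0], [-0.01, 0.15, -0.43], 0]
  ]
}}

```text
t: 21.3
tool_pos: [0.6612, 0.0918, 0.215]
tool_rot: [1.176, 1.224, -1.17]
contact_force: [4.1, -4.2, -1.0]
opening: 0.0124
```

```bash
python3 arc.py .08 6
python3 - <<'E'
from h import *
im,d=get_image("side");cv2.imwrite('pics/d20.png',cv2.resize(im[80:280,150:350],None,fx=3,fy=3))
E
```

```text
t 21.3 tcp [0.6612 0.0918 0.215 ] loc [110.8 111.3 215. ] toolx [ 0.007 -0.002 -1.   ] jawyaw_loc -1.563 F [ 4.1 -4.2 -1. ] open 0.0124 q [ 0.03  0.32  1.64 -0.    1.17  1.55]
to [ 0.6694 -0.1353  0.183 ] shift units [  0.41 -11.36  -1.6 ]
turn units 1 [ 0.02  0.07 -0.07]
turn units -1 [-0.11  0.04 31.34]
theta 2.8614826787814422 r 115.79745236442801
2.94 [-0.02, 0.09, -0.45]
3.02 [-0.01, 0.07, -0.46]
3.1 [-0.01, 0.04, -0.46]
3.16 [-0.0, 0.0, -0.34]
3.16 [-0.0, -0.0, 0.0]
3.16 [-0.0, -0.0, 0.0]
```

View pics/d20.png

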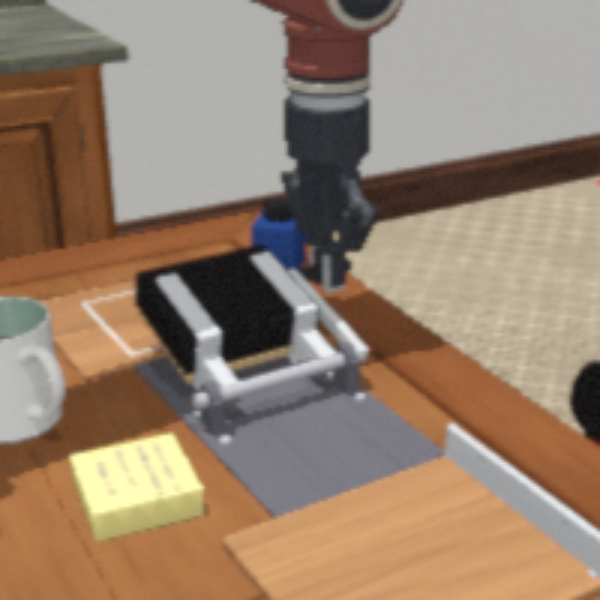

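>>> {"name": "carry_out", "arguments": {
  "increments": [
    [[0, 0, 0], [-0.02, 0.1, -0.42], 0],
    [[0, 0, 0], [-0.01, 0.07, -0.42], 0],
    [[0, 0, 0], [-0.01, 0.03, -0.35], 0],
    [[0, 0, 0], [0, 0, -0.25], 0],
    [[0, 0, 0], [0, 0, -0.1], 0]
  ]
}}

```text
t: 21.85
tool_pos: [0.662, 0.0952, 0.1903]
tool_rot: [1.172, 1.225, -1.176]
contact_force: [-3.2, -3.2, 5.9]
opening: 0.0125
```

```bash
python3 arc.py .08 2
python3 - <<'E'
from h import *
im,d=get_image("side");cv2.imwrite('pics/d21.png',cv2.resize(im[80:280,150:350],None,fx=3,fy=3))
E
```

```text
t 21.85 tcp [0.662  0.0952 0.1903] loc [111.7 114.6 190.3] toolx [ 0.002 -0.005 -1.   ] jawyaw_loc -1.565 F [-3.2 -3.2  5.9] open 0.0125 q [ 0.03  0.36  1.64 -0.01  1.14  1.56]
to [ 0.6694 -0.1353  0.183 ] shift units [  0.37 -11.53  -0.36]
turn units 1 [ 0.05  0.02 -0.06]
turn units -1 [-3.000e-02  8.000e-02  3.135e+01]
theta 3.0781159063962895 r 114.85179046845786
3.16 [-0.03, 0.04, -0.46]
3.16 [-0.02, -0.0, -0.01]
```

View pics/d21.png

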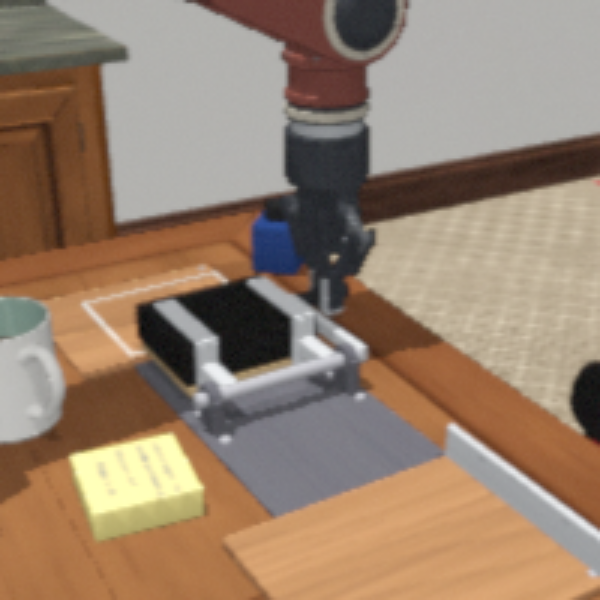

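>>> {"name": "carry_out", "arguments": {
  "increments": [
    [[0, 0, 0], [0, 0, -0.3], 0],
    [[0, 0, 0], [0, 0, -0.3], 0],
    [[0, 0, 0], [0, 0, -0.1], 0]
  ]
}}

```text
t: 22.2
tool_pos: [0.6632, 0.0953, 0.1904]
tool_rot: [1.169, 1.231, -1.183]
contact_force: [0.0, -3.4, 0.2]
opening: 0.0127
```

```bash
python3 arc.py .08 1
python3 - <<'E'
from h import *
L,uv,im=boardpts()
cv2.imwrite('pics/s21.png',cv2.resize(im[100:250,170:350],None,fx=4,fy=4))
s=(L[:,2]>44)&(L[:,2]<66)&(abs(L[:,0])<65)&(L[:,1]>30)&(L[:,1]<180)
for x in(-45,-20,0,20,45):
  for y in range(40,160,15):
    b=L[s&(abs(L[:,1]-y)<6)&(abs(L[:,0]-x)<7)]
    print(x,y,len(b),np.round(np.median(b[:,2]),1) if len(b) else '',end=' | ')
  print()
E
```

```text
t 22.2 tcp [0.6632 0.0953 0.1904] loc [113.  114.7 190.4] toolx [-0.006 -0.006 -1.   ] jawyaw_loc -1.565 F [ 0.  -3.4  0.2] open 0.0127 q [ 0.03  0.36  1.64 -0.01  1.15  1.56]
to [ 0.6694 -0.1353  0.183 ] shift units [  0.31 -11.53  -0.37]
turn units 1 [ 0.06 -0.06 -0.05]
turn units -1 [ 0.1   0.09 31.36]
theta 3.07741872870524 r 114.93450819692877
3.16 [-0.05, 0.04, -0.46]
-45 40 44 58.3 | -45 55 26 62.0 | -45 70 24 62.7 | -45 85 21 62.7 | -45 100 23 62.1 | -45 115 23 62.7 | -45 130 7 54.4 | -45 145 22 53.2 | 
-20 40 4 49.8 | -20 55 26 53.2 | -20 70 26 52.7 | -20 85 21 53.4 | -20 100 23 52.9 | -20 115 26 53.6 | -20 130 20 53.3 | -20 145 22 53.0 | 
0 40 4 48.5 | 0 55 23 53.7 | 0 70 23 53.2 | 0 85 24 53.6 | 0 100 21 53.4 | 0 115 21 53.4 | 0 130 23 53.1 | 0 145 20 53.2 | 
20 40 5 49.7 | 20 55 22 53.2 | 20 70 25 53.8 | 20 85 23 53.2 | 20 100 20 53.5 | 20 115 24 53.4 | 20 130 17 53.0 | 20 145 18 53.4 | 
45 40 40 58.3 | 45 55 24 61.9 | 45 70 24 62.1 | 45 85 24 62.5 | 45 100 22 62.2 | 45 115 22 62.1 | 45 130 7 61.8 | 45 145 18 53.2 |
```

View pics/s21.png

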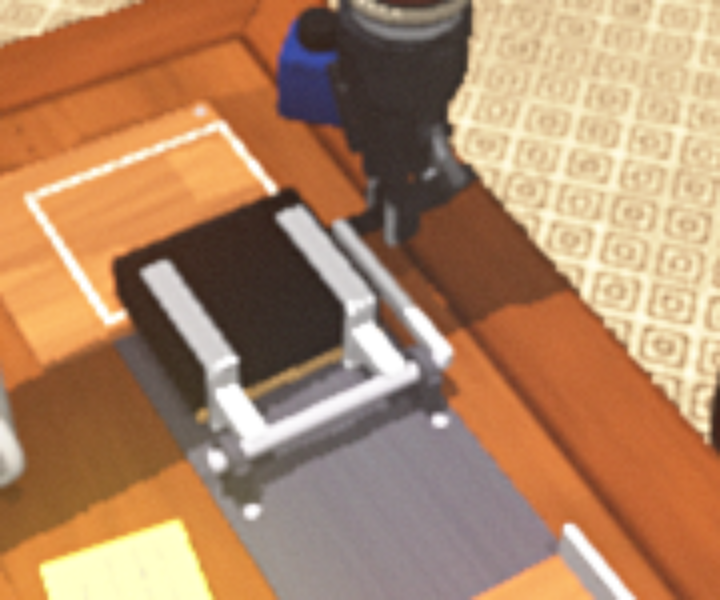

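>>> {"name": "carry_out", "arguments": {
  "increments": [
    [[0, 0, 0], [0, 0, 0], 0.6],
    [[0, 0, 0], [0, 0, 0], 0.6],
    [[0, 0, 0], [0, 0, 0], 0.6],
    [[0, 0, 0], [0, 0, 0.8], 0.6],
    [[0, 0, 0], [0, 0, 1], 0.6],
    [[0, 0, 0], [0, 0, 1], 0.6],
    [[0, 0, 1], [0, -0.2, 1], 0.2],
    [[0, 0, 1], [-0.5, -0.4, 1], 0.2]
  ],
  "squeeze": 30
}}

```text
t: 23.05
tool_pos: [0.6488, 0.086, 0.2831]
tool_rot: [1.008, 1.335, -1.039]
contact_force: [-0.5, -0.1, -0.1]
opening: 0.0229
```

>>> {"name": "carry_out", "arguments": {
  "increments": [
    [[0, 0, 1], [-0.5, -0.4, 0], 0.2],
    [[0, 0, 1], [-0.5, -0.4, 0], 0.2],
    [[0, 0, 1], [-0.5, -0.4, 0], 0.2],
    [[0, 0, 1], [-0.5, -0.4, 0], 0.2],
    [[0, 0, 1], [-0.5, -0.4, 0], 0.2],
    [[0, 0, 1], [-0.5, -0.4, 0], 0.2],
    [[0, 0, 1], [-0.5, -0.4, 0], 0.2],
    [[0, 0, 1], [-0.5, -0.4, 0], 0.2]
  ]
}}

```text
t: 23.85
tool_pos: [0.567, 0.0214, 0.2952]
tool_rot: [0.369, 1.54, -0.388]
contact_force: [0.3, 0.5, -0.8]
opening: 0.0172
```

>>> {"name": "carry_out", "arguments": {
  "increments": [
    [[0, 0, 1], [-0.4, -0.4, 0], 0.2],
    [[0, 0, 1], [-0.2, -0.4, 0], 0.2],
    [[0, 0, 1], [0, -0.3, 0], 0.2],
    [[0, 0, 1], [0, 0, 0], 0.2],
    [[0, 0, 1], [0, 0, 0], 0.2],
    [[0, 0, 1], [0, 0, 0], 0.2]
  ]
}}

```text
t: 24.45
tool_pos: [0.5526, -0.0014, 0.2995]
tool_rot: [-0.119, 1.565, 0.104]
contact_force: [0.1, -0.3, -0.4]
opening: 0.0173
```

Run:
```python
from h import *
st();goto((0,25,187),0)
im,d=get_image("wrist");cv2.imwrite('pics/w22.png',im)
L,uv,im=boardpts()
cv2.imwrite('pics/s22.png',cv2.resize(im[100:250,170:350],None,fx=4,fy=4))
```

```text
t 24.45 tcp [ 0.5526 -0.0014  0.2995] loc [ -1.4  22.5 299.5] toolx [ 0.003 -0.01  -1.   ] jawyaw_loc 0.103 F [ 0.1 -0.3 -0.4] open 0.0173 q [-0.14 -0.03  1.88 -0.01  1.29 -0.28]
to [0.5539 0.0012 0.187 ] shift units [ 0.07  0.13 -5.62]
turn units 1 [ 0.1   0.03 -1.03]
turn units -1 [-0.04  0.15 30.39]
```

View pics/w22.png

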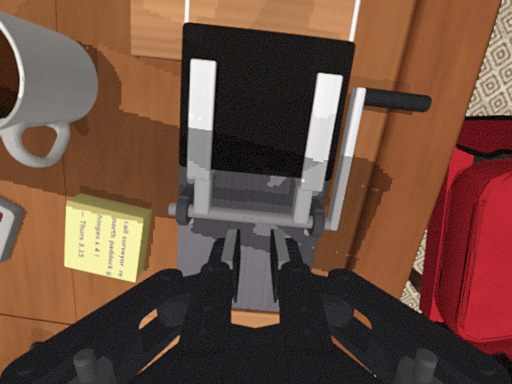

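View pics/s22.png

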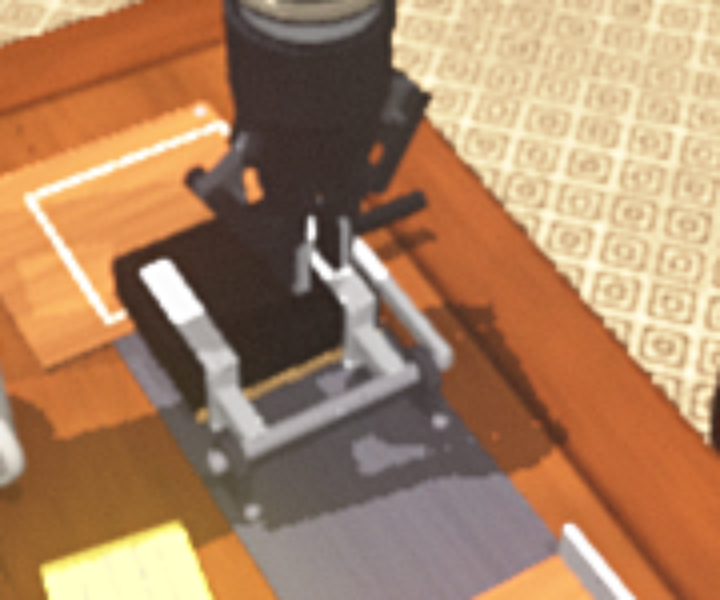

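>>> {"name": "carry_out", "arguments": {
  "increments": [
    [[0.1, 0, -0.9], [0.07, 0.1, -0.5], 0.2],
    [[0, 0, 0], [0, 0, -0.8], 0.2],
    [[0, 0, 0], [0, 0, -0.8], 0.2],
    [[0, 0, 0], [0, 0, 0], 0.2]
  ]
}}

```text
t: 24.95
tool_pos: [0.5539, 0.0011, 0.2569]
tool_rot: [-0.033, 1.566, 0.033]
contact_force: [-0.3, 0.4, -0.3]
opening: 0.0168
```

Run:
```python
from h import *
st();goto((0,25,185),0)
im,d=get_image("side");cv2.imwrite('pics/d23.png',cv2.resize(im[130:250,180:300],None,fx=5,fy=5))
```

```text
t 24.95 tcp [0.5539 0.0011 0.2569] loc [ -0.   24.9 256.9] toolx [ 0.004  0.    -1.   ] jawyaw_loc 0.002 F [-0.3  0.4 -0.3] open 0.0168 q [-0.13  0.02  1.9   0.    1.21 -0.17]
to [0.5539 0.0012 0.185 ] shift units [-0.    0.01 -3.6 ]
turn units 1 [-0.    0.04 -0.02]
turn units -1 [-0.07 -0.   31.39]
```

View pics/d23.png

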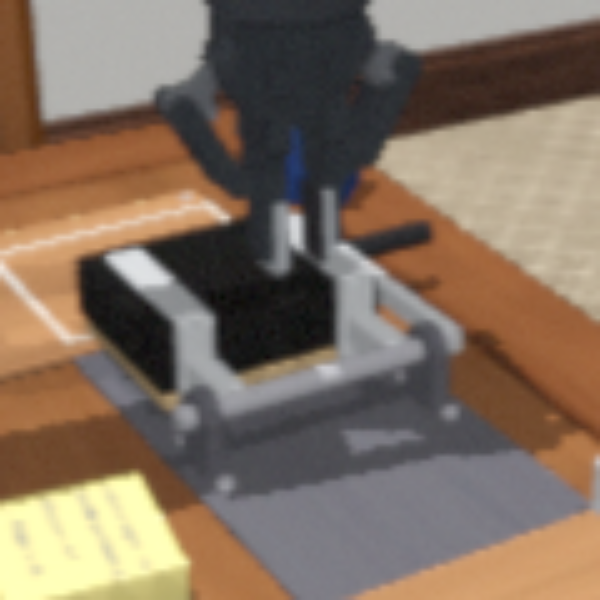

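Aligned over the gap; going down in stages.

>>> {"name": "carry_out", "arguments": {
  "increments": [
    [[0, 0, 0], [0, 0, -0.5], 0.2],
    [[0, 0, 0], [0, 0, -0.5], 0.2],
    [[0, 0, 0], [0, 0, -0.5], 0.2],
    [[0, 0, 0], [0, 0, -0.5], 0.2],
    [[0, 0, 0], [0, 0, -0.5], 0.2],
    [[0, 0, 0], [0, 0, 0], 0.2]
  ]
}}

```text
t: 25.6
tool_pos: [0.5546, 0.001, 0.205]
tool_rot: [-0.033, 1.563, 0.033]
contact_force: [-0.5, -0.1, -0.1]
opening: 0.0171
```

Run:
```python
from h import *
st();goto((0,25,185),0)
im,d=get_image("side");cv2.imwrite('pics/d24.png',cv2.resize(im[130:250,180:300],None,fx=5,fy=5))
```

```text
t 25.6 tcp [0.5546 0.001  0.205 ] loc [  0.7  24.8 205. ] toolx [ 0.008 -0.    -1.   ] jawyaw_loc 0.003 F [-0.5 -0.1 -0.1] open 0.0171 q [-0.13  0.1   1.92  0.    1.11 -0.18]
to [0.5539 0.0012 0.185 ] shift units [-0.03  0.01 -1.  ]
turn units 1 [ 0.    0.08 -0.03]
turn units -1 [-0.12  0.   31.39]
```

View pics/d24.png

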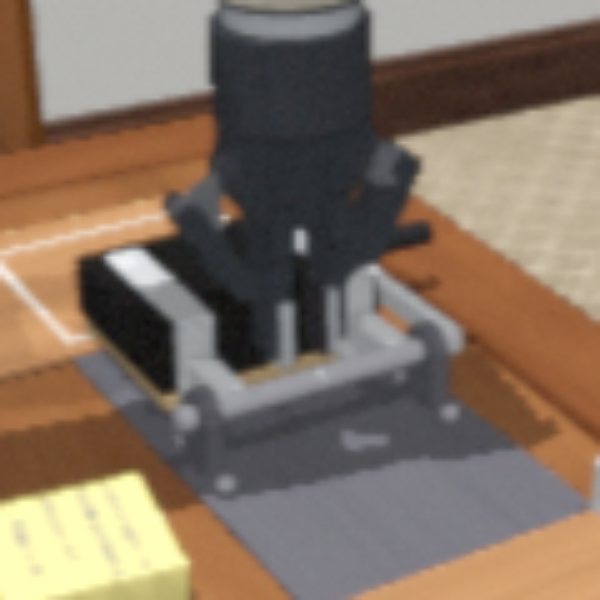

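>>> {"name": "carry_out", "arguments": {
  "increments": [
    [[0, 0, 0], [-0.03, 0, 0], 0],
    [[0, 0, 0], [0, 0, 0], 0],
    [[0, 0, 0], [0, 0, -0.3], 0],
    [[0, 0, 0], [0, 0, -0.3], 0],
    [[0, 0, 0], [0, 0, -0.2], 0],
    [[0, 0, 0], [0, 0, 0], 0]
  ]
}}

```text
t: 26.25
tool_pos: [0.5552, 0.0008, 0.1902]
tool_rot: [-0.034, 1.558, 0.032]
contact_force: [0.8, -0.5, 1.6]
opening: -0.0005
```

Run:
```python
from h import *
st();goto((0,25,185),0)
im,d=get_image("side");cv2.imwrite('pics/d25.png',cv2.resize(im[130:250,180:300],None,fx=5,fy=5))
```

```text
t 26.25 tcp [0.5552 0.0008 0.1902] loc [  1.2  24.6 190.2] toolx [ 0.012 -0.001 -1.   ] jawyaw_loc 0.003 F [ 0.8 -0.5  1.6] open -0.0005 q [-0.13  0.12  1.93  0.    1.08 -0.18]
to [0.5539 0.0012 0.185 ] shift units [-0.06  0.02 -0.26]
turn units 1 [ 0.01  0.12 -0.03]
turn units -1 [-1.900e-01  1.000e-02  3.139e+01]
```

View pics/d25.png

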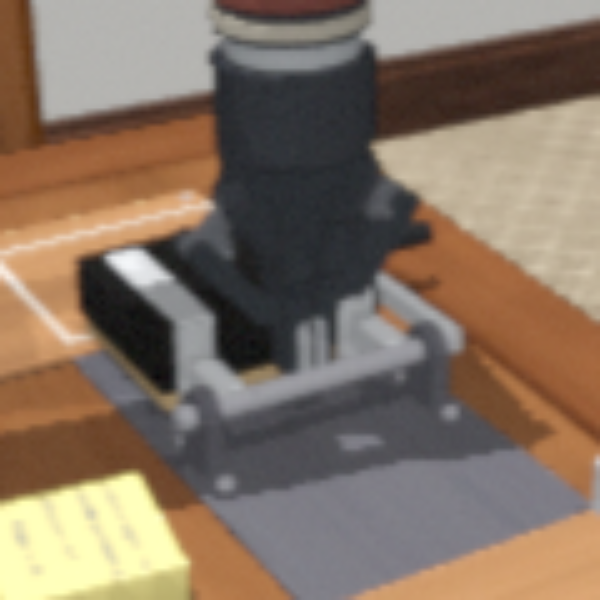

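>>> {"name": "carry_out", "arguments": {
  "increments": [
    [[0, 0.1, 0], [-0.05, 0, -0.2], 0],
    [[0, 0, 0], [-0.02, 0.3, 0], 0],
    [[0, 0, 0], [-0.02, 0.3, 0], 0],
    [[0, 0, 0], [-0.02, 0.4, 0], 0],
    [[0, 0, 0], [-0.02, 0.4, 0], 0],
    [[0, 0, 0], [-0.02, 0.4, 0], 0],
    [[0, 0, 0], [0, 0, 0], 0]
  ]
}}

```text
t: 27.0
tool_pos: [0.5525, 0.0397, 0.187]
tool_rot: [-0.036, 1.567, 0.031]
contact_force: [0.3, 0.1, 0.1]
opening: -0.0002
```

```bash
cat > o.py <<'E'
from h import *
import sys
st();goto((0,141.5,187),0)
L,uv,im=boardpts()
cv2.imwrite(sys.argv[1],cv2.resize(im[100:250,150:330],None,fx=4,fy=4))
s=(abs(L[:,2]-float(sys.argv[2]))<4)&(abs(L[:,0])<100)&(L[:,1]>40)&(L[:,1]<300)
B=L[s]
for y in range(60,290,15):
    b=B[abs(B[:,1]-y)<6]
    if len(b)>5: print(y,len(b),np.round([np.percentile(b[:,0],1),np.percentile(b[:,0],99)],1))
for x in range(-60,70,20):
    b=B[abs(B[:,0]-x)<6]
    if len(b)>5: print('x',x,len(b),np.round([np.percentile(b[:,1],1),np.percentile(b[:,1],99)],1))
E
python3 o.py pics/s26.png 52.5
```

```text
t 27.0 tcp [0.5525 0.0397 0.187 ] loc [1.00e-01 6.35e+01 1.87e+02] toolx [ 0.004 -0.003 -1.   ] jawyaw_loc 0.003 F [0.3 0.1 0.1] open -0.0002 q [-0.06  0.12  1.93 -0.    1.08 -0.1 ]
to [0.5493 0.1176 0.187 ] shift units [-0.16  3.9  -0.  ]
turn units 1 [ 0.03  0.04 -0.03]
turn units -1 [-0.06  0.04 31.38]
60 13 [-12.   10.6]
75 12 [-63.8 -54.6]
90 36 [-64.7  -7.7]
105 28 [-65.  -12.1]
120 31 [-64.8 -21.5]
135 78 [-65.1 -12.1]
150 101 [-64.5  -2.2]
165 104 [-65.1   2.8]
180 77 [-63.3  10.9]
x -60 180 [ 43.4 179.8]
x -40 72 [132.3 182.4]
x -20 90 [ 95.4 182.1]
x 0 53 [ 53.4 182.6]
```

View pics/s26.png

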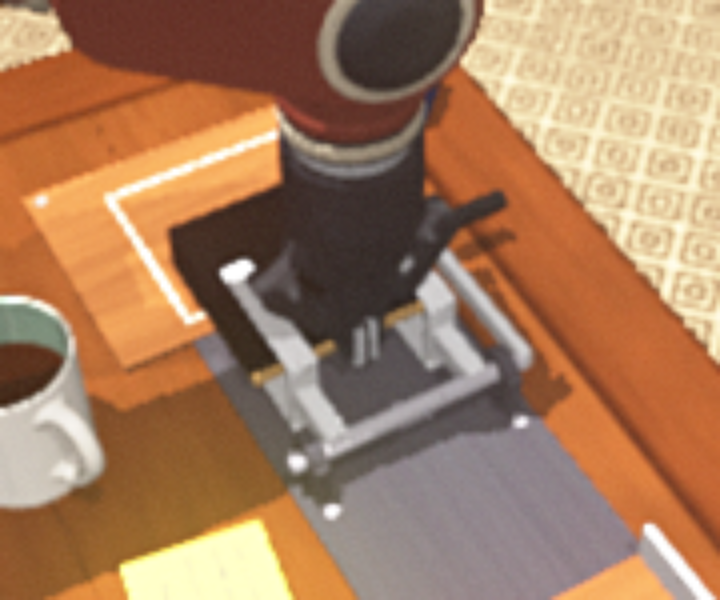

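>>> {"name": "carry_out", "arguments": {
  "increments": [
    [[0, 0, 0], [-0.02, 0.4, 0], 0],
    [[0, 0, 0], [-0.02, 0.4, 0], 0],
    [[0, 0, 0], [-0.02, 0.4, 0], 0],
    [[0, 0, 0], [-0.02, 0.4, 0], 0],
    [[0, 0, 0], [-0.02, 0.4, 0], 0],
    [[0, 0, 0], [-0.02, 0.4, 0], 0],
    [[0, 0, 0], [-0.02, 0.4, 0], 0],
    [[0, 0, 0], [0, 0, 0], 0]
  ]
}}

```text
t: 27.85
tool_pos: [0.5489, 0.1006, 0.1864]
tool_rot: [-0.035, 1.569, 0.032]
contact_force: [0.9, 0.1, -0.5]
opening: -0.0003
```

```bash
python3 o.py pics/s27.png 51.5
```

```text
t 27.85 tcp [0.5489 0.1006 0.1864] loc [ -1.1 124.6 186.4] toolx [ 0.002 -0.002 -1.   ] jawyaw_loc 0.003 F [ 0.9  0.1 -0.5] open -0.0003 q [ 0.05  0.13  1.92 -0.    1.09  0.01]
to [0.5493 0.1176 0.187 ] shift units [0.02 0.85 0.03]
turn units 1 [ 0.02  0.02 -0.03]
turn units -1 [-3.000e-02  4.000e-02  3.139e+01]
120 22 [-16.5  18.2]
135 28 [-65.  -33.4]
150 50 [-66.2  46.7]
165 46 [-66.6 -10.3]
180 37 [-66.5 -15.1]
195 66 [-66.5 -17.2]
210 77 [-66.8  -7.5]
225 93 [-66.9  -0.4]
240 55 [-66.7   3.6]
x -60 157 [ 42.8 238.8]
x -40 93 [129.7 238.3]
x -20 75 [120.6 240.1]
x 0 37 [113.9 243.3]
x 40 6 [ 40.7 146.6]
```

View pics/s27.png

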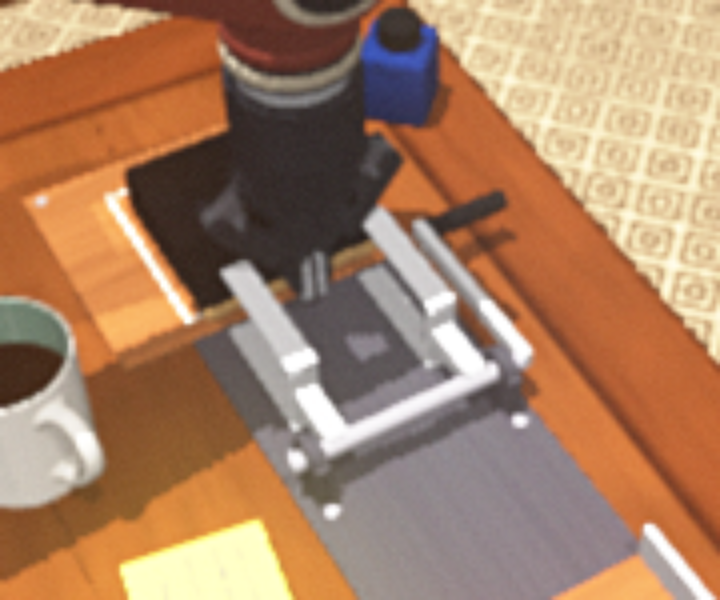

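>>> {"name": "carry_out", "arguments": {
  "increments": [
    [[0, 0, 0], [0, 0.3, 0], 0],
    [[0, 0, 0], [0, 0.3, 0], 0],
    [[0, 0, 0], [0, 0.2, 0], 0],
    [[0, 0, 0], [0, 0, 0], 0]
  ]
}}

```text
t: 28.3
tool_pos: [0.549, 0.1171, 0.1865]
tool_rot: [-0.036, 1.568, 0.03]
contact_force: [-0.6, 0.1, -0.5]
opening: -0.0001
```

```bash
python3 o.py pics/s28.png 51.5
```

```text
t 28.3 tcp [0.549  0.1171 0.1865] loc [ -0.3 141.  186.5] toolx [ 0.002 -0.003 -1.   ] jawyaw_loc 0.002 F [-0.6  0.1 -0.5] open -0.0001 q [ 0.08  0.14  1.91 -0.    1.09  0.04]
to [0.5493 0.1176 0.187 ] shift units [0.01 0.03 0.03]
turn units 1 [ 0.03  0.02 -0.02]
turn units -1 [-3.000e-02  5.000e-02  3.139e+01]
135 17 [-12.9  11.5]
150 27 [-64.6 -33. ]
165 54 [-65.7  48.4]
180 53 [-66.   -8.3]
195 39 [-65.9 -13.5]
210 60 [-66.2 -17.9]
225 75 [-66.3 -11.6]
240 80 [-67.9  -2.6]
255 55 [-67.2   3.2]
x -60 158 [105.5 253.6]
x -40 97 [147.9 255. ]
x -20 67 [176.3 256.7]
x 0 27 [130.9 257. ]
x 40 6 [ 40.1 163. ]
```

Far face now at about 257 mm, which is where it should be. Backing off, going straight up and checking.

>>> {"name": "carry_out", "arguments": {
  "increments": [
    [[0, 0, 0], [0, -0.5, 0], 0],
    [[0, 0, 0], [0, -0.5, 0], 0],
    [[0, 0, 0], [0, 0, 1], 0],
    [[0, 0, 0], [0, 0, 1], 0],
    [[0, 0, 0], [0, 0, 1], 0],
    [[0, 0, 0], [-0.5, -0.5, 1], 0],
    [[0, 0, 0], [-0.5, -0.5, 1], 0],
    [[0, 0, 0], [-0.5, -1, 1], 0]
  ]
}}

```text
t: 29.15
tool_pos: [0.5166, 0.0505, 0.3065]
tool_rot: [-0.033, 1.576, 0.03]
contact_force: [0.4, -0.8, 0.0]
opening: 0.0
```

>>> {"name": "carry_out", "arguments": {
  "increments": [
    [[0, 0, 0], [0, -1, 0], 0],
    [[0, 0, 0], [0, -1, 0], 0],
    [[0, 0, 0], [0, -1, 0], 0],
    [[0, 0, 0], [0, -1, 0], 0],
    [[0, 0, 0], [0, -1, 0], 0],
    [[0, 0, 0], [0, -1, 0], 0],
    [[0, 0, 0], [0, -1, 0], 0],
    [[0, 0, 0], [0, 0, 0], 0]
  ]
}}

```text
t: 29.95
tool_pos: [0.5142, -0.1034, 0.3126]
tool_rot: [-0.027, 1.565, 0.021]
contact_force: [-0.0, 0.2, -0.3]
opening: -0.0001
```

```bash
python3 o.py pics/s29.png 51.5
python3 - <<'E'
from h import *
L,uv,im=boardpts()
P=L[(abs(L[:,2]-51.5)<4)&(abs(L[:,0])<90)&(L[:,1]>135)&(L[:,1]<290)]
print(cv2.minAreaRect(P[:,:2].astype(np.float32)),np.median(P[:,2]))
c=get_calibration("scene")
for q in("tray_mid","board_mid"):
    print(q,[(np.round(r['centre']),round(r['p'],2),np.round(w2l(at_z(c,[r['centre']],{'tray_mid':.0335,'board_mid':.0115}[q])[0]),1)) for r in tip_of("scene",q)[:1]])
im,d=get_image("side");cv2.imwrite('pics/d29.png',cv2.resize(im[110:260,140:320],None,fx=4,fy=4))
E
```

```text
t 29.95 tcp [ 0.5142 -0.1034  0.3126] loc [-43.8 -78.  312.6] toolx [ 0.006 -0.004 -1.   ] jawyaw_loc -0.009 F [-0.   0.2 -0.3] open -0.0001 q [-0.34 -0.12  1.93 -0.    1.32 -0.37]
to [0.5493 0.1176 0.187 ] shift units [ 1.75 11.05 -6.28]
turn units 1 [0.04 0.06 0.09]
turn units -1 [  0.09  -0.06 -31.33]
150 74 [-63.1  30.9]
165 156 [-65.2  37.7]
180 162 [-65.6  45.3]
195 171 [-65.9  51.3]
210 164 [-66.   56.2]
225 164 [-66.   56.6]
240 139 [-67.4  55.4]
255 87 [-66.8  45.8]
x -60 160 [ 42.2 253.8]
x -40 150 [153.1 254.3]
x -20 142 [152.7 255. ]
x 0 143 [152.2 255.2]
x 20 142 [153.9 255.8]
x 40 110 [166.  253.8]
x 60 18 [200.6 243.8]
((-4.620014190673828, 205.10794067382812), (125.02499389648438, 106.88691711425781), 1.4313768148422241) 51.81249268913979
tray_mid [(array([210., 147.]), 0.88, array([ -3.5, 203.9,  33.5]))]
board_mid [(array([212., 154.]), 0.41, array([ -1.6, 201.7,  11.5]))]
```

View pics/s29.png

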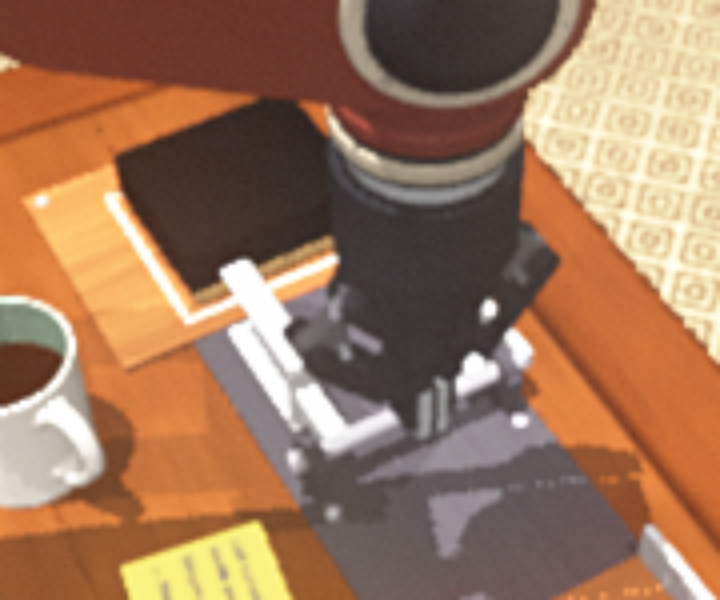

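View pics/d29.png

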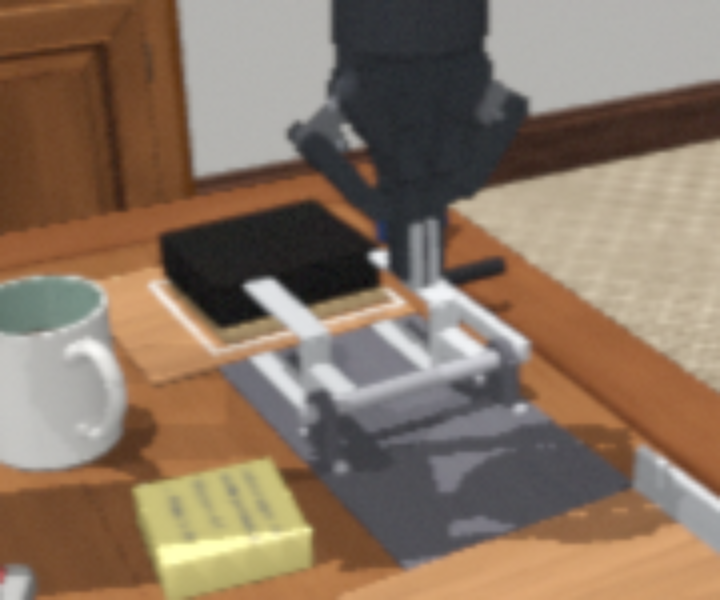

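```bash
python3 -c "
from station import *
print(finish_job())"
```

```text
the job is handed in; nothing more can be done
None
```

The job is handed in at about 30 s of the 72 s allowed. The pair lies on the left table inside the outline, with the board underneath and the tray upside down on top.

**What I did**
- **Infeed:** I squared the pair against the guide, pushed it into the fork until it met the back (about 15 N), and saw it lying square in the fork.
- **Swing:** I swung the fork over slowly by its handle. It ended level on the left with the pair still in it.
- **Outfeed:** I pushed the pair out with the shut gripper from behind, then drew the arm clear.

**Last checks**
- The tray's centre measured about x -4.6, y 205 mm in the turner frame, against the outline's centre at x 0, y 205.
- The pair was about 0.025 rad off square, and its top was at about 52 mm, consistent with both lying flat.
- Tray and board looked edge to edge. The network put their centres about 3 mm apart, but its board reading had a low confidence (0.41).
- The other things looked untouched in the views. I did not measure their positions again.

**What went wrong on the way**
- In the first push one finger slipped past the pair's corner, so I repeated it with the fingers closer together.
- In mid-swing the handle bar crept toward the fingertips. When I pushed down to correct it, the force reached about 49 N. I then loosened the grip slightly with the fork upright and the bar still between the fingers, and gripped deeper.

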